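# Sort out three praline trays on their colour-coded places

## Robot

A 7-joint arm with a two-finger parallel gripper is mounted at the origin on the work surface. World frame = base frame: x ahead of the robot, y to its left, z up, the work surface at z = 0. Lengths are in m, angles in rad, forces in N, time in s.
With the tool pointing down it reaches from about 0.35 to 0.9 m from the base axis. Payload 8.1 kg.
Tool frame: the origin (TCP) lies midway between the tips of the shut fingers; the grasp point (between the pads) lies 19 mm behind it; y points along the fingers, x is the direction in which the jaws open and shut, and the axes are right-handed (so a half turn about y gives the same grasp; the last joint's range is limited). The gripper opens to 92 mm and grips with 3 to 60 N. Pads are 19 mm wide; open, the fingers measure 130 mm over their backs; the gripper's body (75 mm by 190 mm) begins 47 mm behind the grasp point.
Start: joints at [1.221, 0.434, 0.025, 1.573, -0.012, 1.134, -0.075], TCP at [0.153, -0.606, 0.227] pointing down, gripper open.
Joint ranges: [-2.62, 2.62], [-0.44, 2.09], [-1.27, 1.32], [0.08, 2.57], [-1.32, 4.46], [0.12, 2], [-2.74, 2.74]. Speed limits (rad/s): [2.22, 2.22, 3.01, 3.01, 3.14, 3.14, 3.14].

## Interface

Orientations are given as a rotation vector (axis times angle).
In Python, from cell import manip gives the robot as it stands.
- The arm moves only by the tool send_rows, never from a script. Its argument "series" is a list of rows, each a list of 7 numbers: the turn, a rotation vector about the tool's x, y, z in rad, then the shift along the tool's x, y, z in m, then the finger opening in m, from 0 to 0.0918. In form: [[rx, ry, rz, tx, ty, tz, hand], ...]. A call has 1 to 5 rows; each row shifts and turns the pose as measured when the row begins, along the tool's axes as they then stand; what a row does not reach is not made up. A row lasts 1/10 s, in which the tool goes at most 50 mm and 8.59 degrees, less where a joint would pass 70% of its speed; a pose out of reach is approached as far as the arm can. A call with a gripper value outside its range is refused whole. The fingers move at their own pace and stop on an object; "grip_force" is the grip in N (left out, the last holds). Time passes only in rows, so rows that do not move let the fingers close. It gives the time, the measured TCP pose, the force and the opening at its end, in the units of the state.
- manip.read_state(): the state, without advancing time (a new reading comes with each control period).
- manip.get_image(name): name is "scene" or "top" or "wrist"; returns a dict with "color" (480x640x3 uint8, red, green, blue), "K" (3x3 intrinsics, pixels), "xyz" and "rotation" of the camera in the world; the wrist camera has in their place "tool_from_camera" (4x4, takes a point from camera to tool coordinates, whose origin is the TCP and whose axes are the tool frame's). Camera axes: x right, y down, z forward; pixel columns grow to the right and rows downward; lengths in m; the calibration is good to about 2 mm. A picture is of the moment at which its call begins: read the wrist's pose just before it. There is no depth.
- manip.finish_job(): hands the job in, once; it reports no verdict.
The state is a dict: "clock": time; "joint_pos": joint angles; "dq": joint speeds; "effort": joint torques, N m; "tcp_pos": TCP position; "ee_rot": TCP orientation; "wrist_force": force on the tool from outside, world axes, zero at the start; "torque": the same for the moment, N m; "grip_width": finger opening in m.
Only numpy, scipy, OpenCV 4.12 (cv2) and the standard library are available. Lean on these libraries where they do the work, as an engineer would, in place of code of your own. Each camera call takes 0.05 s, during which the arm holds its last target. There are 200 camera calls.

## Task

The three praline trays are on the wrong places: put each one on the place of its own colour, the green and blue trays flat, centred and square on their boards, and the red tray on the red jig with both its holes over the two dowels and fully down. The wooden board is free for parking a tray meanwhile. Keep the trays level at all times, because the fillings are soft, and leave the little jar, white pot and nozzle that stand among them where they are.

Things in the scene. Friction and masses are not known exactly. Their poses are not given: they have to be found in the camera images.
- red_tray_center (a point): red plastic praline tray: plate 150 (x) x 90 (y) x 10 mm, up to 0.3 kg; upright grip rib at its middle, 56 long (x), 14 thick (y), top 50 mm above the underside: grip its upper half. Brown pralines (tops at 24 mm) at both ends, none within 27 mm of the middle. 16 mm through holes at x = +-62 mm, y = 0. Point: tray's centre, 25 mm above the underside, in the rib; z up. A half turn makes no difference.
- green_tray_center (a point): green plastic praline tray: plate 150 (x) x 90 (y) x 10 mm, up to 0.3 kg; upright grip rib at its middle, 56 long (x), 14 thick (y), top 50 mm above the underside: grip its upper half. Brown pralines (tops at 24 mm) at both ends, none within 27 mm of the middle. 16 mm through holes at x = +-62 mm, y = 0. Point: tray's centre, 25 mm above the underside, in the rib; z up. A half turn makes no difference.
- blue_tray_center (a point): blue plastic praline tray: plate 150 (x) x 90 (y) x 10 mm, up to 0.3 kg; upright grip rib at its middle, 56 long (x), 14 thick (y), top 50 mm above the underside: grip its upper half. Brown pralines (tops at 24 mm) at both ends, none within 27 mm of the middle. 16 mm through holes at x = +-62 mm, y = 0. Point: tray's centre, 25 mm above the underside, in the rib; z up. A half turn makes no difference.
- jig_top (a point): the red decorating jig: red plate 180 (x) x 120 (y) x 12 mm, fixed to the table. The point is the centre of its top face, 12 mm above the table; x along its length, z up. Two fixed upright steel dowels, 8 mm thick, stand on it at x = +62 and -62 mm, y = 0; they reach 20 mm above the top face and the last 6 mm taper to a point. A tray's two holes go over them.
- green_board_top (a point): green flat board 180 (x) x 120 (y) x 12 mm, fixed to the table. The point is the centre of its top face, 12 mm above the table; x along its length, z up.
- blue_board_top (a point): blue flat board 180 (x) x 120 (y) x 12 mm, fixed to the table. The point is the centre of its top face, 12 mm above the table; x along its length, z up.
- wood_board_top (a point): brown wooden flat board, the free place, 180 (x) x 120 (y) x 12 mm, fixed to the table. The point is the centre of its top face, 12 mm above the table; x along its length, z up.
- jar_center (a point): small amber glass jar with white lid, 44 mm wide, 68 mm high, bystander; the point is its centre
- ramekin_center (a point): small white ceramic pot, 48 mm wide at the rim, 40 mm high, bystander; the point is its centre
- nozzle_center (a point): steel piping nozzle standing as a cone, 36 mm wide at the foot, 50 mm high, bystander; the point is its centre
Not all that is in view belongs to the job. Of the things that look like the part that bears blue_tray_center, the smaller one is meant.

How it is judged:
By the outcome, as a careful person would: the job done as asked, in the order asked, and still so for the second after the job is handed in, with the robot touching nothing.
It also fails if it takes over 144 s, if anything falls off the work surface, if the arm or the gripper's body presses on something with over 40 N, if the wrist force passes 120 N, or if a joint passes its speed limit or range.

## Working session

There is one attempt and no reset: what is moved stays moved. The work goes in short steps, Python scripts to look and compute and a tool call to move; the robot and the scene stay as the last step left them, time stands still between calls to the robot, and variables do not carry over. Pictures are saved under pics/ and viewed, about 12 in all and at most 16, crops included, and the job is handed in when it is done.

Besides the shell and the picture viewer there is one more tool, called as name(argument=value, ...), one argument or row to a line, values as JSON. send_rows: Moves the arm, as the interface text tells. Its arguments: {"type":"object","properties":{"series":{"type":"array"},"grip_force":{"type":"number"}},"required":["series"]}

```bash
ls; mkdir -p pics; python3 - <<'E'
from cell import manip
import cv2
s=manip.read_state(); print({k:s[k] for k in ('clock','tcp_pos','ee_rot','grip_width','wrist_force')})
for n in ('top','scene'):
    im=manip.get_image(n); cv2.imwrite(f'pics/{n}0.png',im['color'][:,:,::-1]); print(n,im['K'],im['xyz'],im['rotation'])
print(manip.get_image('wrist')['tool_from_camera'])
E
```

```text
pics
{'clock': 0.0, 'tcp_pos': array([ 0.15248858, -0.60557732,  0.225935  ]), 'ee_rot': array([-1.31500238,  1.02653615, -1.02427121]), 'grip_width': 0.0917520105640342, 'wrist_force': array([ 0.17421816,  0.05899172, -0.33498383])}
top [[543.46140035   0.         324.2484356 ]
 [  0.         543.46140035 236.93945495]
 [  0.           0.           1.        ]] [0.31032938 0.01447089 1.14581226] [-2.14205405  2.12311581 -0.16694609]
scene [[510.21979805   0.         317.70702053]
 [  0.         510.21979805 237.33751941]
 [  0.           0.           1.        ]] [0.98181077 0.37822644 0.80940764] [-1.2562524  -2.39930826  0.8685189 ]
[[ 9.99999548e-01 -9.33151912e-04  1.80593515e-04 -2.89624192e-05]
 [-4.44616594e-04 -2.91331622e-01  9.56622020e-01 -1.57116525e-01]
 [-8.40061065e-04 -9.56621668e-01 -2.91331905e-01  7.84767743e-02]
 [ 0.00000000e+00  0.00000000e+00  0.00000000e+00  1.00000000e+00]]
```

View pics/top0.png

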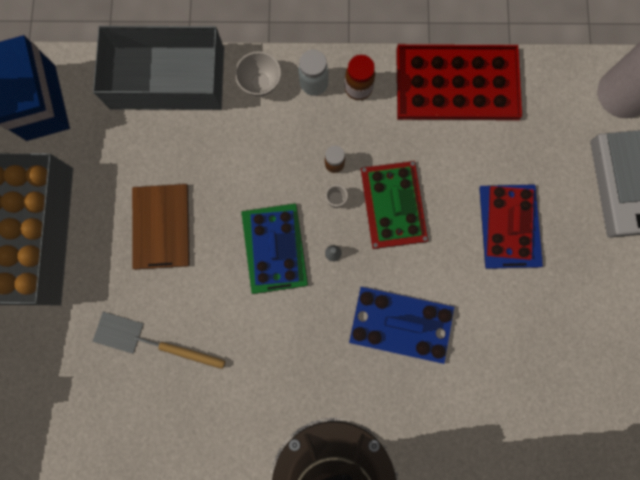

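View pics/scene0.png

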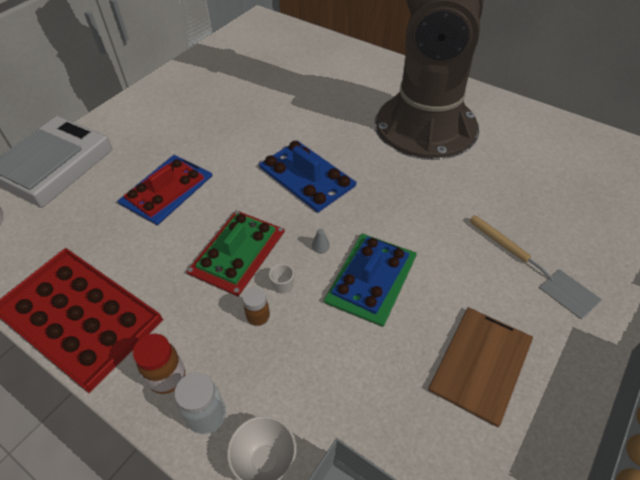

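```bash
cat > h.py <<'E'
import numpy as np, cv2
from scipy.spatial.transform import Rotation as Ro
from cell import manip
def rays(cam):
    im=manip.get_image(cam) if isinstance(cam,str) else cam
    return im
def view(name):
    """picture + world camera pose"""
    s=manip.read_state(); im=manip.get_image(name)
    if name=='wrist':
        T=im['tool_from_camera']; R=Ro.from_rotvec(s['ee_rot']).as_matrix()
        C=R@T[:3,3]+s['tcp_pos']; Rc=R@T[:3,:3]
    else: C=np.array(im['xyz']); Rc=Ro.from_rotvec(im['rotation']).as_matrix()
    return dict(img=im['color'],K=np.array(im['K']),C=C,R=Rc)
def cast(v,px,z):
    p=np.c_[np.atleast_2d(px),np.ones(len(np.atleast_2d(px)))]
    d=(v['R']@np.linalg.inv(v['K'])@p.T).T
    return v['C']+d*((z-v['C'][2])/d[:,2])[:,None]
def project(v,P):
    q=(v['R'].T@(np.atleast_2d(P)-v['C']).T).T; q=q@v['K'].T
    return q[:,:2]/q[:,2:]
def mask(img,col):
    h,s,v=cv2.split(cv2.cvtColor(img,cv2.COLOR_RGB2HSV)); h=h.astype(int)
    ok=(s>130)&(v>45)
    return {'red':ok&((h<5)|(h>172)),'green':ok&(h>45)&(h<80),'blue':ok&(h>100)&(h<130),'wood':(s>110)&(v>45)&(h>=6)&(h<18)}[col].astype(np.uint8)*255
def rect(v,m,z):
    """min-area rectangle of the largest blob's contour cast on plane z: centre, yaw of long side, size"""
    c=max(cv2.findContours(m,cv2.RETR_EXTERNAL,cv2.CHAIN_APPROX_NONE)[0],key=cv2.contourArea)[:,0]
    w=cast(v,c,z)[:,:2].astype(np.float32)*1000
    (cx,cy),(a,b),t=cv2.minAreaRect(w)
    if a<b: a,b,t=b,a,t+90
    t=(t+90)%180-90
    return np.round([cx,cy,t,a,b],1)
def pose():
    s=manip.read_state(); R=Ro.from_rotvec(s['ee_rot']).as_matrix()
    return s,R
E
python3 - <<'E'
from h import *
s,R=pose(); print(R.round(3))
v=view('top'); I=v['img']
def roi(m,x0,y0,x1,y1):
    o=np.zeros_like(m); o[y0:y1,x0:x1]=m[y0:y1,x0:x1]; return o
M={c:mask(I,c) for c in('red','green','blue','wood')}
cl=lambda m:cv2.morphologyEx(m,cv2.MORPH_CLOSE,np.ones((5,5)))
A=(470,170,555,280);B=(355,150,435,255);C=(235,195,315,300);D=(120,175,200,280)
for n,cs,r,z in [('blueboard',('red','blue'),A,.012),('redtray',('red',),A,.022),('jig',('red','green'),B,.012),('greentray',('green',),B,.022),('greenboard',('green','blue'),C,.012),('bluetray',('blue',),C,.022),('wood',('wood',),D,.012)]:
    print(n,rect(v,cl(roi(sum(M[c].astype(int) for c in cs).clip(0,255).astype(np.uint8),*r)),z))
for n,p,z in [('jar',(336,150),.068),('pot',(337,192),.04),('nozzle',(334,248),.05)]: print(n,cast(v,p,z).round(3))
E
```

```text
[[ 0.244 -0.     0.97 ]
 [-0.97   0.001  0.244]
 [-0.001 -1.    -0.   ]]
blueboard [ 525.3 -369.9    1.9  174.6  117.6]
redtray [ 531.5 -366.5   -4.8  148.6   90.3]
jig [ 570.8 -122.9    8.1  177.6  118.7]
greentray [ 569.8 -123.8    8.4  147.5   89. ]
greenboard [473.6 129.9   9.  174.2 114.8]
bluetray [473.8 128.5   5.7 149.   89.2]
wood [519.2 373.6   4.  176.4 118.5]
jar [[0.67  0.001 0.068]]
pot [[ 0.588 -0.002  0.04 ]]
nozzle [[0.469 0.003 0.05 ]]
```

send_rows(
  series=[
    [0, 0, 0, -0.024, 0, 0.035, 0.0918],
    [0, 0, 0, -0.024, 0, 0.035, 0.0918],
    [0, 0, 0, -0.024, 0, 0.035, 0.0918],
    [0, 0, 0, -0.024, 0, 0.035, 0.0918],
    [0, 0, 0, -0.024, 0, 0.035, 0.0918],
  ],
)

```text
clock: 0.7
tcp_pos: [0.2909, -0.4469, 0.2242]
ee_rot: [-1.314, 1.038, -1.033]
wrist_force: [0.7, -0.6, 1.0]
grip_width: 0.0918
```

send_rows(
  series=[
    [0, 0, 0, -0.024, 0, 0.035, 0.0918],
    [0, 0, 0, -0.024, 0, 0.035, 0.0918],
    [0, 0, 0, -0.024, 0, 0.035, 0.0918],
    [0, 0, 0, -0.024, 0, 0.035, 0.0918],
    [0, 0, 0, -0.024, 0, 0.035, 0.0918],
  ],
)

```text
clock: 1.2
tcp_pos: [0.4377, -0.2822, 0.2238]
ee_rot: [-1.314, 1.038, -1.035]
wrist_force: [0.9, -0.6, -0.3]
grip_width: 0.0919
```

```bash
cat >> h.py <<'E'
def plan(x=None,y=None,z=None,yaw=None,show=True):
    """mm/deg world target -> tool-frame shift (m) and turn (rad)"""
    s,R=pose(); p=s['tcp_pos']; cur=np.degrees(np.arctan2(R[1,2],R[0,2]))
    t=np.array([p[i] if a is None else a/1000 for i,a in enumerate((x,y,z))])
    d=R.T@(t-p)
    yw=cur if yaw is None else yaw
    # target: tool y straight down, tool z along yaw
    c,sn=np.cos(np.radians(yw)),np.sin(np.radians(yw))
    Rt=np.array([[sn,0,c],[-c,0,sn],[0,-1,0]])
    r=Ro.from_matrix(R.T@Rt).as_rotvec()
    print('t',round(s['clock'],2),'tcp',(p*1000).round(1),'yaw',cur.round(2),'tilt',np.degrees(np.arccos(-R[2,1])).round(2),'F',np.round(s['wrist_force'],1),'T',np.round(s['torque'],2),'w',round(s['grip_width']*1000,1))
    print('  turn',r.round(4),'shift',d.round(4))
E
python3 -c "
from h import *
plan(570,-124,250,8.3)"
```

```text
t 1.2 tcp [ 437.7 -282.2  223.8] yaw 13.34 tilt 0.23 F [ 0.9 -0.6 -0.3] T [-0.02 -0.04  0.01] w 91.9
  turn [0.0041 0.0879 0.0005] shift [-0.1234 -0.0269  0.1652]
```

send_rows(
  series=[
    [0, 0, 0, -0.03, -0.006, 0.041, 0.0918],
    [0, 0, 0, -0.03, -0.006, 0.041, 0.0918],
    [0, 0, 0, -0.03, -0.006, 0.041, 0.0918],
    [0.002, 0.044, 0, -0.03, -0.006, 0.041, 0.0918],
    [0.002, 0.044, 0, 0, 0, 0, 0.0918],
  ],
)

```text
clock: 1.7
tcp_pos: [0.57, -0.1222, 0.2462]
ee_rot: [-1.273, 1.099, -1.097]
wrist_force: [0.2, -0.5, -0.5]
grip_width: 0.0916
```

send_rows(
  series=[
    [0, 0, 0, 0, 0, 0, 0.0918],
    [0, 0, 0, 0, 0, 0, 0.0918],
  ],
)

```text
clock: 1.9
tcp_pos: [0.5703, -0.1209, 0.2457]
ee_rot: [-1.275, 1.097, -1.094]
wrist_force: [-0.3, 0.3, -0.0]
grip_width: 0.0919
```

```bash
cat >> h.py <<'E'
def closed(m,k=9): return cv2.morphologyEx(m,cv2.MORPH_CLOSE,np.ones((k,k),np.uint8))
def union(v,*cs):
    m=0
    for c in cs: m=cv2.bitwise_or(m,mask(v['img'],c)) if not isinstance(m,int) else mask(v['img'],c)
    return m
def save(v,n): cv2.imwrite(f'pics/{n}.png',v['img'][:,:,::-1])
E
python3 -c "
from h import *
plan(570,-124,250,8.3)
v=view('wrist'); save(v,'w1'); print(v['K'])
print('tray',rect(v,closed(mask(v['img'],'green')),.022)); print('jig',rect(v,closed(union(v,'green','red')),.012))
"
```

```text
t 1.9 tcp [ 570.3 -120.9  245.7] yaw 8.74 tilt 0.18 F [-0.3  0.3 -0. ] T [-0.    0.01 -0.05] w 91.9
  turn [-0.0009  0.0078 -0.003 ] shift [ 0.003  -0.0043 -0.0007]
[[348.7836658    0.         318.4382763 ]
 [  0.         348.7836658  243.35344614]
 [  0.           0.           1.        ]]
tray [ 570.7 -125.3    8.4  146.5   87.3]
jig [ 572.3 -125.     8.1  176.5  117.2]
```

View pics/w1.png

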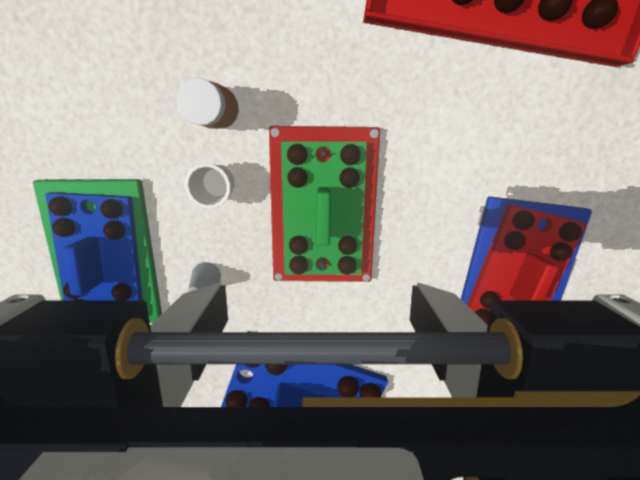

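send_rows(
  series=[
    [0, 0.008, -0.003, 0.004, 0.03, 0, 0.0918],
    [0, 0, 0, 0, 0.04, 0, 0.0918],
    [0, 0, 0, 0, 0.04, 0, 0.0918],
    [0, 0, 0, 0, 0.02, 0, 0.0918],
    [0, 0, 0, 0, 0, 0, 0.0918],
  ],
)

```text
clock: 2.45
tcp_pos: [0.5686, -0.1338, 0.1134]
ee_rot: [-1.272, 1.103, -1.112]
wrist_force: [-0.5, -0.8, 0.1]
grip_width: 0.0915
```

```bash
python3 -c "
from h import *
plan(571,-125,31,8.3)"
```

```text
t 2.45 tcp [ 568.6 -133.8  113.4] yaw 7.85 tilt 0.3 F [-0.5 -0.8  0.1] T [0.02 0.01 0.  ] w 91.5
  turn [-0.0028 -0.0079  0.0045] shift [-0.0088  0.0823  0.0034]
```

send_rows(
  series=[
    [-0.003, -0.008, 0.004, -0.009, 0.02, 0.003, 0.0918],
    [0, 0, 0, -0.001, 0.02, 0, 0.0918],
    [0, 0, 0, -0.001, 0.01, 0, 0.0918],
    [0, 0, 0, 0, 0, 0, 0.0918],
  ],
)

```text
clock: 2.85
tcp_pos: [0.5706, -0.1274, 0.0659]
ee_rot: [-1.272, 1.102, -1.109]
wrist_force: [0.5, 0.2, 0.2]
grip_width: 0.0921
```

```bash
python3 -c "
from h import *
plan(571,-125,31,8.3)"
```

```text
t 2.85 tcp [ 570.6 -127.4   65.9] yaw 8.04 tilt 0.24 F [0.5 0.2 0.2] T [0.02 0.04 0.06] w 92.1
  turn [-0.0026 -0.0046  0.0033] shift [-0.0024  0.0349  0.0006]
```

send_rows(
  series=[
    [-0.003, -0.004, 0.003, -0.002, 0.015, 0, 0.0918],
    [0, 0, 0, -0.001, 0.013, 0, 0.0918],
    [0, 0, 0, 0, 0.005, 0, 0.0918],
    [0, 0, 0, 0, 0, 0, 0.0918],
  ],
)

```text
clock: 3.25
tcp_pos: [0.5718, -0.1257, 0.0332]
ee_rot: [-1.272, 1.1, -1.106]
wrist_force: [-0.5, 0.4, -0.8]
grip_width: 0.0917
```

```bash
python3 -c "
from h import *
plan(571,-125,31,8.3)"
```

```text
t 3.25 tcp [ 571.8 -125.7   33.2] yaw 8.22 tilt 0.2 F [-0.5  0.4 -0.8] T [ 0.04  0.04 -0.04] w 91.7
  turn [-0.0031 -0.0014  0.0018] shift [-0.0008  0.0022 -0.0007]
```

send_rows(
  series=[
    [-0.003, 0, 0.002, -0.001, 0.001, -0.001, 0.0],
    [0, 0, 0, 0, 0, 0, 0.0],
    [0, 0, 0, 0, 0, 0, 0.0],
    [0, 0, 0, 0, 0, 0, 0.0],
    [0, 0, 0, 0, 0, 0, 0.0],
  ],
  grip_force=35,
)

```text
clock: 3.75
tcp_pos: [0.5714, -0.1248, 0.0331]
ee_rot: [-1.273, 1.102, -1.103]
wrist_force: [-0.6, -0.4, -0.5]
grip_width: 0.0564
```

send_rows(
  series=[
    [0, 0, 0, 0, 0, 0, 0.0],
    [0, 0, 0, 0, 0, 0, 0.0],
    [0, 0, 0, 0, 0, 0, 0.0],
    [0, 0, 0, 0, 0, 0, 0.0],
  ],
)

```text
clock: 4.15
tcp_pos: [0.5716, -0.1248, 0.0335]
ee_rot: [-1.272, 1.101, -1.104]
wrist_force: [0.3, 1.1, -0.5]
grip_width: 0.0245
```

```bash
python3 -c "
from h import *
plan(571,-125,131,8.3)"
```

```text
t 4.15 tcp [ 571.6 -124.8   33.5] yaw 8.23 tilt 0.11 F [ 0.3  1.1 -0.5] T [ 0.05  0.02 -0.02] w 24.5
  turn [-0.0019 -0.0013  0.0003] shift [ 0.0001 -0.0975 -0.0005]
```

send_rows(
  series=[
    [0, 0, 0, 0, 0, 0, 0.0],
    [0, 0, 0, 0, 0, 0, 0.0],
    [0, 0, 0, 0, 0, 0, 0.0],
    [0, 0, 0, 0, 0, 0, 0.0],
  ],
)

```text
clock: 4.55
tcp_pos: [0.5716, -0.1249, 0.0334]
ee_rot: [-1.272, 1.102, -1.104]
wrist_force: [0.1, 0.2, 0.4]
grip_width: 0.0139
```

send_rows(
  series=[
    [0, 0, 0, 0, -0.01, 0, 0.0],
    [0, 0, 0, 0, -0.01, 0, 0.0],
    [0, 0, 0, 0, -0.01, 0, 0.0],
    [0, 0, 0, 0, -0.01, 0, 0.0],
  ],
)

```text
clock: 4.95
tcp_pos: [0.5699, -0.1246, 0.075]
ee_rot: [-1.275, 1.105, -1.101]
wrist_force: [0.3, -0.2, -2.3]
grip_width: 0.0138
```

```bash
python3 -c "
from h import *
plan(571,-125,131,8.3)"
```

```text
t 4.95 tcp [ 569.9 -124.6   75. ] yaw 8.23 tilt 0.12 F [ 0.3 -0.2 -2.3] T [ 0.01 -0.03 -0.02] w 13.8
  turn [ 0.0019 -0.0012 -0.0009] shift [ 0.0005 -0.0561  0.001 ]
```

send_rows(
  series=[
    [0, 0, 0, 0, -0.02, 0, 0.0],
    [0, 0, 0, 0, -0.025, 0, 0.0],
    [0, 0, 0, 0, -0.02, 0, 0.0],
    [0, 0, 0, -0.015, 0, 0.001, 0.0],
    [0, 0, 0, -0.03, 0, 0.001, 0.0],
  ],
)

```text
clock: 5.45
tcp_pos: [0.5663, -0.083, 0.1469]
ee_rot: [-1.27, 1.105, -1.111]
wrist_force: [0.7, 1.2, -3.1]
grip_width: 0.0139
```

send_rows(
  series=[
    [0, 0, 0, -0.035, 0, 0.001, 0.0],
    [0, 0, 0, -0.035, 0, 0.001, 0.0],
    [0, 0, 0, -0.035, 0, 0.001, 0.0],
    [0, 0, 0, -0.035, 0, 0.001, 0.0],
    [0, 0, 0, -0.035, 0, 0.001, 0.0],
  ],
)

```text
clock: 5.95
tcp_pos: [0.5429, 0.1013, 0.1444]
ee_rot: [-1.271, 1.108, -1.11]
wrist_force: [0.2, 0.9, -2.5]
grip_width: 0.0141
```

```bash
python3 -c "
from h import *
plan(519,374,131,4)"
```

```text
t 5.95 tcp [542.9 101.3 144.4] yaw 7.76 tilt 0.08 F [ 0.2  0.9 -2.5] T [ 0.01 -0.06 -0.02] w 14.1
  turn [-0.0007  0.0656  0.0012] shift [-0.2734  0.0131  0.0132]
```

send_rows(
  series=[
    [0, 0, 0, -0.035, 0, 0.001, 0.0],
    [0, 0, 0, -0.035, 0, 0.001, 0.0],
    [0, 0, 0, -0.035, 0, 0.001, 0.0],
    [0, 0, 0, -0.035, 0, 0.001, 0.0],
    [0, 0, 0, -0.035, 0, 0.001, 0.0],
  ],
)

```text
clock: 6.45
tcp_pos: [0.5156, 0.2876, 0.1411]
ee_rot: [-1.276, 1.108, -1.104]
wrist_force: [0.8, 0.3, -2.2]
grip_width: 0.0137
```

send_rows(
  series=[
    [0, 0.02, 0, -0.035, 0, 0.002, 0.0],
    [0, 0.02, 0, -0.025, 0, 0.002, 0.0],
    [0, 0.02, 0, -0.015, 0, 0.002, 0.0],
    [0, 0, 0, 0, 0, 0, 0.0],
    [0, 0, 0, 0, 0, 0, 0.0],
  ],
)

```text
clock: 6.95
tcp_pos: [0.5007, 0.3768, 0.1372]
ee_rot: [-1.259, 1.15, -1.134]
wrist_force: [0.4, -0.1, -3.5]
grip_width: 0.014
```

```bash
python3 -c "
from h import *
plan(519,374,33,4)
v=view('wrist'); save(v,'w2'); 
print('wood',rect(v,closed(union(v,'wood','green'),15),.012)); 
"
```

```text
t 6.95 tcp [500.7 376.8 137.2] yaw 5.32 tilt 0.66 F [ 0.4 -0.1 -3.5] T [-0.03 -0.04 -0.03] w 14.0
  turn [ 0.0113  0.0229 -0.0024] shift [0.0047 0.104  0.0191]
wood [507.9 377.5   5.2 201.3 148.2]
```

View pics/w2.png

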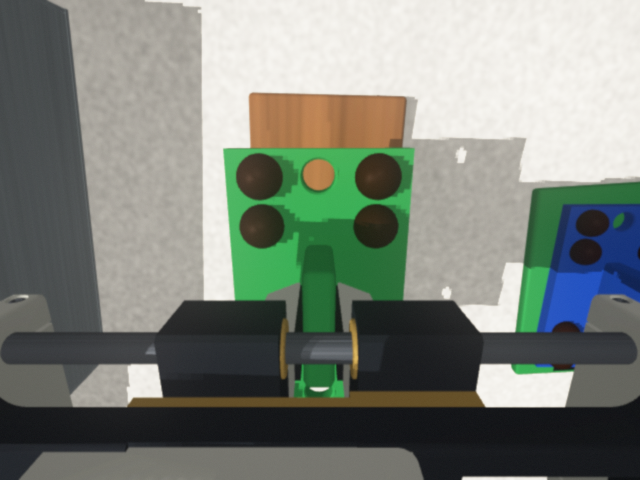

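send_rows(
  series=[
    [0.006, 0.012, -0.001, 0.003, 0.01, 0.008, 0.0],
    [0.005, 0.011, -0.001, 0.002, 0.02, 0.008, 0.0],
    [0, 0, 0, 0, 0.02, 0.003, 0.0],
    [0, 0, 0, 0, 0.01, 0, 0.0],
    [0, 0, 0, 0, 0, 0, 0.0],
  ],
)

```text
clock: 7.5
tcp_pos: [0.5238, 0.3663, 0.0732]
ee_rot: [-1.238, 1.162, -1.168]
wrist_force: [-0.4, -0.6, -3.2]
grip_width: 0.0139
```

```bash
python3 -c "
from h import *
plan(519,374,33,4)"
```

```text
t 7.5 tcp [523.8 366.3  73.2] yaw 3.45 tilt 0.2 F [-0.4 -0.6 -3.2] T [-0.05  0.    0.03] w 13.9
  turn [-0.002  -0.0095  0.0029] shift [-0.0081  0.0402 -0.0044]
```

send_rows(
  series=[
    [-0.002, -0.01, 0.003, -0.008, 0.012, -0.005, 0.0],
    [0, 0, 0, -0.001, 0.012, 0, 0.0],
    [0, 0, 0, 0, 0.008, 0, 0.0],
    [0, 0, 0, 0, 0, 0, 0.0],
  ],
)

```text
clock: 7.9
tcp_pos: [0.5183, 0.3755, 0.0396]
ee_rot: [-1.24, 1.157, -1.157]
wrist_force: [0.8, 0.3, -1.7]
grip_width: 0.0138
```

```bash
python3 -c "
from h import *
plan(519,374,33,4)"
```

```text
t 7.9 tcp [518.3 375.5  39.6] yaw 4.03 tilt 0.09 F [ 0.8  0.3 -1.7] T [-0.07 -0.03  0.07] w 13.8
  turn [-0.001   0.0005 -0.0012] shift [0.0015 0.0066 0.0006]
```

send_rows(
  series=[
    [0, 0, 0, 0, 0.003, 0, 0.0],
    [0, 0, 0, 0, 0.003, 0, 0.0],
    [0, 0, 0, 0, 0.001, 0, 0.0],
    [0, 0, 0, 0, 0, 0, 0.0],
  ],
)

```text
clock: 8.3
tcp_pos: [0.5188, 0.3762, 0.0338]
ee_rot: [-1.238, 1.156, -1.157]
wrist_force: [-0.5, 0.5, -2.0]
grip_width: 0.0137
```

```bash
python3 -c "
from h import *
plan(519,374,33,4)"
```

```text
t 8.3 tcp [518.8 376.2  33.8] yaw 4.05 tilt 0.19 F [-0.5  0.5 -2. ] T [-0.   -0.04 -0.01] w 13.7
  turn [-0.0027  0.0009 -0.0021] shift [0.0022 0.0008 0.0001]
```

send_rows(
  series=[
    [0, 0, 0, 0, 0.002, 0, 0.0],
    [0, 0, 0, 0, 0.001, 0, 0.0],
    [0, 0, 0, 0, 0, 0, 0.0],
  ],
)

```text
clock: 8.6
tcp_pos: [0.5191, 0.3764, 0.0339]
ee_rot: [-1.237, 1.155, -1.157]
wrist_force: [0.8, 0.1, -2.6]
grip_width: 0.0137
```

```bash
python3 -c "
from h import *
plan(519,374,33,4)"
```

```text
t 8.6 tcp [519.1 376.4  33.9] yaw 4.04 tilt 0.29 F [ 0.8  0.1 -2.6] T [ 0.05 -0.01 -0.  ] w 13.7
  turn [-0.0043  0.0006 -0.0026] shift [ 0.0024  0.0008 -0.0003]
```

send_rows(
  series=[
    [-0.004, 0, -0.002, 0.001, 0.003, 0, 0.0],
    [0, 0, 0, 0.001, 0.003, 0, 0.0],
  ],
)

```text
clock: 8.8
tcp_pos: [0.5194, 0.3766, 0.0334]
ee_rot: [-1.238, 1.156, -1.155]
wrist_force: [-13.1, -7.7, 35.1]
grip_width: 0.0138
```

```bash
python3 -c "
from h import *
plan(519,374,33,4)"
```

```text
t 8.8 tcp [519.4 376.6  33.4] yaw 4.07 tilt 0.25 F [-13.1  -7.7  35.1] T [-1.89  2.58 -0.03] w 13.8
  turn [-0.0028  0.0013 -0.0033] shift [ 0.0026  0.0004 -0.0006]
```

send_rows(
  series=[
    [0, 0, 0, 0, -0.0005, 0, 0.0],
    [0, 0, 0, 0, 0, 0, 0.0],
    [0, 0, 0, 0, 0, 0, 0.0918],
    [0, 0, 0, 0, 0, 0, 0.0918],
    [0, 0, 0, 0, 0, 0, 0.0918],
  ],
)

```text
clock: 9.3
tcp_pos: [0.5206, 0.3775, 0.0347]
ee_rot: [-1.234, 1.156, -1.155]
wrist_force: [1.5, -0.5, -0.3]
grip_width: 0.0335
```

send_rows(
  series=[
    [0, 0, 0, 0, 0, 0, 0.0918],
    [0, 0, 0, 0, 0, 0, 0.0918],
    [0, 0, 0, 0, 0, 0, 0.0918],
    [0, 0, 0, 0, 0, 0, 0.0918],
  ],
)

```text
clock: 9.7
tcp_pos: [0.5207, 0.3774, 0.0342]
ee_rot: [-1.234, 1.156, -1.155]
wrist_force: [-0.1, -0.2, -0.7]
grip_width: 0.0649
```

```bash
python3 -c "
from h import *
plan(529,-368,240,2)"
```

```text
t 9.7 tcp [520.7 377.4  34.2] yaw 4.05 tilt 0.41 F [-0.1 -0.2 -0.7] T [-0.03  0.03 -0.01] w 64.9
  turn [-0.0048  0.0358 -0.0052] shift [ 0.7431 -0.2098 -0.0434]
```

send_rows(
  series=[
    [-0.005, 0, -0.005, 0, -0.02, 0, 0.0918],
    [0, 0, 0, 0, -0.045, 0, 0.0918],
    [0, 0, 0, 0, -0.045, 0, 0.0918],
    [0, 0, 0, 0, -0.045, 0, 0.0918],
    [0, 0, 0, 0, -0.045, 0, 0.0918],
  ],
)

```text
clock: 10.2
tcp_pos: [0.5172, 0.3744, 0.2328]
ee_rot: [-1.259, 1.161, -1.157]
wrist_force: [0.6, 0.8, -0.6]
grip_width: 0.0919
```

send_rows(
  series=[
    [0, 0, 0, 0, 0, 0, 0.0918],
    [0, 0, 0, 0, 0, 0, 0.0918],
  ],
)

```text
clock: 10.4
tcp_pos: [0.5197, 0.3768, 0.2407]
ee_rot: [-1.246, 1.158, -1.156]
wrist_force: [-0.2, -0.4, -1.5]
grip_width: 0.0919
```

```bash
python3 -c "
from h import *
plan(550,-120,240,8.1)
v=view('wrist'); save(v,'w3'); 
print('tray',rect(v,closed(mask(v['img'][:,:480],'green')),.022))
v=view('top'); save(v,'t2'); m=union(v,'red')
m[:150]=0;m[260:]=0;m[:,:355]=0;m[:,440:]=0
print('jig top',rect(v,closed(m),.012))
"
```

```text
t 10.4 tcp [519.7 376.8 240.7] yaw 4.09 tilt 0.21 F [-0.2 -0.4 -1.5] T [-0.06  0.01  0.06] w 91.9
  turn [ 0.0032 -0.0699  0.0015] shift [ 0.4977  0.0015 -0.0052]
tray [518.6 377.1   4.  148.   88. ]
jig top [ 570.8 -122.7    8.1  177.6  118.4]
```

View pics/t2.png

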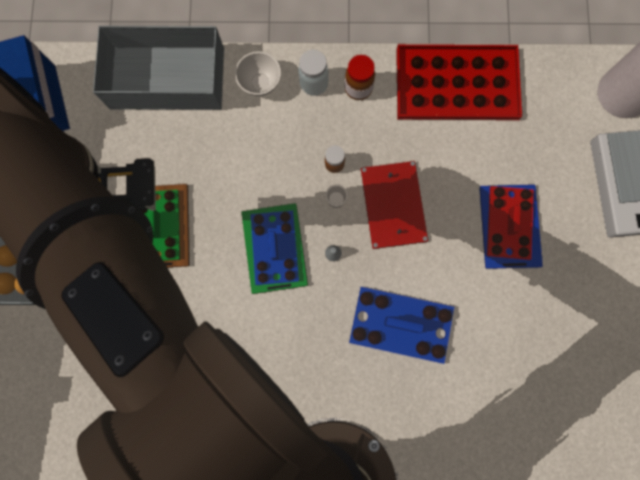

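send_rows(
  series=[
    [0, 0, 0, 0.025, 0, 0, 0.0918],
    [0, 0, 0, 0.04, 0, 0, 0.0918],
    [0, 0, 0, 0.04, 0, 0, 0.0918],
    [0, 0, 0, 0.04, 0, 0, 0.0918],
    [0, 0, 0, 0.04, 0, 0, 0.0918],
  ],
)

```text
clock: 11.0
tcp_pos: [0.5279, 0.1924, 0.2313]
ee_rot: [-1.263, 1.158, -1.142]
wrist_force: [0.4, 0.4, 0.1]
grip_width: 0.0918
```

send_rows(
  series=[
    [0, 0, 0, 0.04, 0, 0, 0.0918],
    [0, 0, 0, 0.04, 0, 0, 0.0918],
    [0, 0, 0, 0.04, 0, 0, 0.0918],
    [0, 0, 0, 0.04, 0, 0, 0.0918],
    [0, 0, 0, 0.04, 0, 0, 0.0918],
  ],
)

```text
clock: 11.5
tcp_pos: [0.5399, -0.0164, 0.2241]
ee_rot: [-1.274, 1.166, -1.136]
wrist_force: [1.4, -0.2, -0.7]
grip_width: 0.0917
```

send_rows(
  series=[
    [0, 0, 0, 0.04, 0, 0, 0.0918],
    [0, 0, 0, 0.035, 0, 0, 0.0918],
    [0, -0.035, 0, 0.015, 0, 0, 0.0918],
    [0, -0.035, 0, 0, 0, 0, 0.0918],
    [0, 0, 0, 0, 0, 0, 0.0918],
  ],
)

```text
clock: 12.0
tcp_pos: [0.5421, -0.1191, 0.2161]
ee_rot: [-1.311, 1.131, -1.084]
wrist_force: [-0.5, 0.3, 0.3]
grip_width: 0.0919
```

```bash
python3 -c "
from h import *
plan(525,-368,240,2)
v=view('wrist'); save(v,'w4'); 
m=mask(v['img'],'red'); m[:110]=0; m[:,430:]=0
print('jig',rect(v,closed(m),.012))
"
```

```text
t 12.0 tcp [ 542.1 -119.1  216.1] yaw 8.29 tilt 2.61 F [-0.5  0.3  0.3] T [ 0.08 -0.03 -0.06] w 91.9
  turn [0.0453 0.1099 0.005 ] shift [ 0.2439 -0.0208 -0.0538]
jig [ 561.3 -126.6    8.2  152.7  117.7]
```

View pics/w4.png

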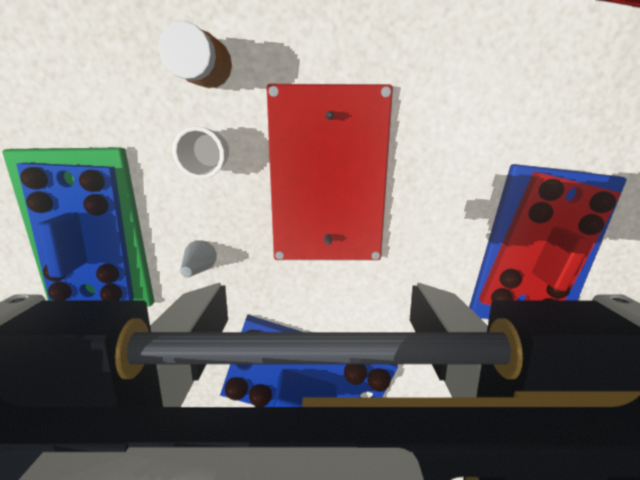

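```bash
python3 -c "
from h import *
v=view('wrist'); m=mask(v['img'],'red'); m[:60]=0; m[:,430:]=0
print('jig',rect(v,closed(m),.012))
mm=closed(m)
c=max(cv2.findContours(mm,0,1)[0],key=cv2.contourArea); f=cv2.drawContours(np.zeros_like(m),[c],-1,255,-1)
hole=cv2.erode(f,np.ones((15,15)))&~m
n,l,s,ce=cv2.connectedComponentsWithStats(hole)
for i in range(1,n):
  if s[i][4]>8:
    x,y,w,h,a=s[i]; ys,xs=np.where(l==i); print(s[i],ce[i].round(1),'mid@.022',cast(v,ce[i],.022).round(4)[0][:2])
cv2.imwrite('pics/w4c.png',cv2.resize(v['img'][85:265,260:400,::-1],None,fx=3,fy=3,interpolation=cv2.INTER_CUBIC))
"
```

```text
jig [ 572.3 -124.7    8.1  175.4  117.6]
[274  91   4   5  16] [275.4  92.8] mid@.022 [ 0.6439 -0.0651]
[380  92   4   5  14] [381.9  93.4] mid@.022 [ 0.6573 -0.1618]
[325 111   8   8  52] [328.6 114.2] mid@.022 [ 0.6326 -0.1162]
[324 234   7  11  65] [327.1 238.7] mid@.022 [ 0.511  -0.1334]
```

View pics/w4c.png

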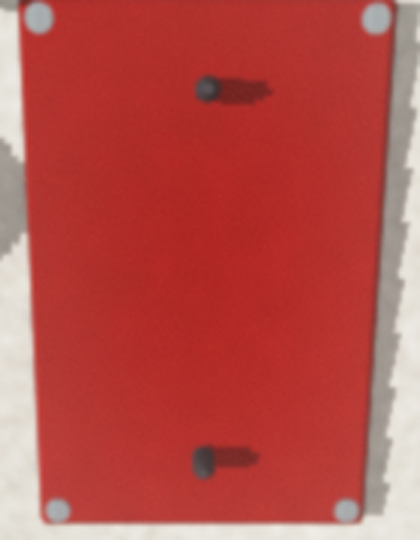

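send_rows(
  series=[
    [0.045, 0.06, 0.005, 0.01, -0.005, 0, 0.0918],
    [0, 0.08, 0, 0.02, 0, 0, 0.0918],
    [0, 0.08, 0, 0.03, 0, 0, 0.0918],
    [0.005, 0, 0, 0.035, -0.005, 0, 0.0918],
    [0.005, 0, 0, 0.035, -0.005, 0, 0.0918],
  ],
)

```text
clock: 12.6
tcp_pos: [0.5411, -0.2431, 0.2288]
ee_rot: [-1.162, 1.262, -1.264]
wrist_force: [0.0, -1.3, 1.0]
grip_width: 0.0919
```

send_rows(
  series=[
    [0.005, 0, 0, 0.035, -0.005, 0, 0.0918],
    [0.005, 0, 0, 0.035, -0.005, 0, 0.0918],
    [0.005, 0, 0, 0.035, -0.005, 0, 0.0918],
    [0, 0, 0, 0, 0, 0, 0.0918],
    [0, 0, 0, 0, 0, 0, 0.0918],
  ],
)

```text
clock: 13.1
tcp_pos: [0.5283, -0.3628, 0.2421]
ee_rot: [-1.148, 1.263, -1.286]
wrist_force: [-0.1, 1.0, 0.3]
grip_width: 0.0919
```

```bash
python3 -c "
from h import *
plan(531,-367,240,-4.8)
v=view('wrist'); save(v,'w5'); m=mask(v['img'],'red'); m[:,:200]=0;m[:,470:]=0
print('tray',rect(v,closed(m),.022))
m=union(v,'red','blue'); m[:,:200]=0;m[:,470:]=0
print('board',rect(v,closed(m),.012))
"
```

```text
t 13.1 tcp [ 528.3 -362.8  242.1] yaw -5.33 tilt 1.15 F [-0.1  1.   0.3] T [0.09 0.06 0.05] w 91.9
  turn [-0.0199 -0.0092 -0.002 ] shift [0.0039 0.0022 0.003 ]
tray [ 531.7 -369.5   -4.9  148.4   88.8]
board [ 526.7 -373.4    1.8  175.7  116.4]
```

View pics/w5.png

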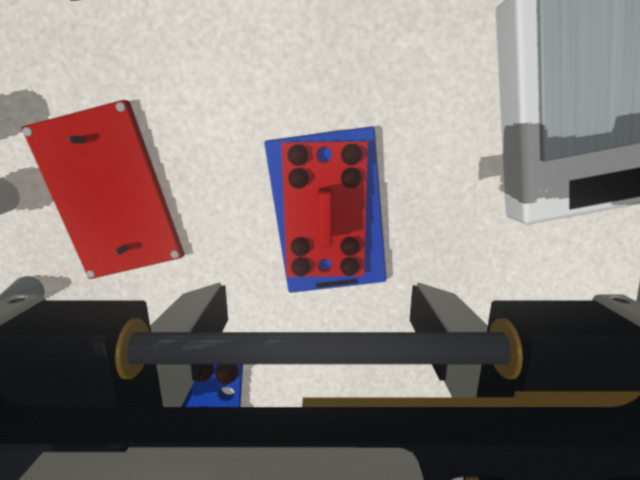

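send_rows(
  series=[
    [-0.02, -0.008, -0.002, 0.007, 0.03, 0.003, 0.0918],
    [0, 0, 0, 0, 0.03, 0, 0.0918],
    [0, 0, 0, 0, 0.03, 0, 0.0918],
    [0, 0, 0, 0, 0.02, 0, 0.0918],
    [0, 0, 0, 0, 0, 0, 0.0918],
  ],
)

```text
clock: 13.65
tcp_pos: [0.5334, -0.366, 0.1291]
ee_rot: [-1.169, 1.268, -1.269]
wrist_force: [0.4, 0.3, -0.3]
grip_width: 0.0919
```

```bash
python3 -c "
from h import *
plan(531.7,-369.5,32,-4.9)"
```

```text
t 13.65 tcp [ 533.4 -366.   129.1] yaw -4.64 tilt 0.04 F [ 0.4  0.3 -0.3] T [0.05 0.06 0.02] w 91.9
  turn [-0.0006  0.0046 -0.0003] shift [ 0.0037  0.0971 -0.0015]
```

send_rows(
  series=[
    [0, 0.005, 0, 0.003, 0.025, -0.001, 0.0918],
    [0, 0, 0, 0, 0.03, 0, 0.0918],
    [0, 0, 0, 0, 0.02, 0, 0.0918],
    [0, 0, 0, 0, 0.01, 0, 0.0918],
    [0, 0, 0, 0, 0, 0, 0.0918],
  ],
)

```text
clock: 14.15
tcp_pos: [0.5371, -0.366, 0.0469]
ee_rot: [-1.166, 1.264, -1.272]
wrist_force: [0.6, -0.2, -0.1]
grip_width: 0.0919
```

```bash
python3 -c "
from h import *
plan(531.7,-369.5,32,-4.9)"
```

```text
t 14.15 tcp [ 537.1 -366.    46.9] yaw -4.66 tilt 0.36 F [ 0.6 -0.2 -0.1] T [0.02 0.02 0.02] w 91.9
  turn [-0.0062  0.0041  0.0005] shift [ 0.0039  0.0148 -0.0052]
```

send_rows(
  series=[
    [-0.006, 0.004, 0, 0.004, 0.007, -0.005, 0.0918],
    [0, 0, 0, 0.001, 0.006, -0.001, 0.0918],
    [0, 0, 0, 0, 0, 0, 0.0918],
  ],
)

```text
clock: 14.45
tcp_pos: [0.5323, -0.3715, 0.0363]
ee_rot: [-1.167, 1.268, -1.275]
wrist_force: [-0.1, 0.4, 0.3]
grip_width: 0.0919
```

```bash
python3 -c "
from h import *
plan(531.7,-369.5,32,-4.9)"
```

```text
t 14.45 tcp [ 532.3 -371.5   36.3] yaw -4.88 tilt 0.25 F [-0.1  0.4  0.3] T [ 0.01  0.08 -0.05] w 91.9
  turn [-0.0038  0.0003  0.0024] shift [-0.002   0.0043 -0.0007]
```

send_rows(
  series=[
    [-0.004, 0, 0.002, -0.002, 0.003, -0.001, 0.0918],
    [0, 0, 0, 0, 0, 0, 0.0],
    [0, 0, 0, 0, 0, 0, 0.0],
    [0, 0, 0, 0, 0, 0, 0.0],
    [0, 0, 0, 0, 0, 0, 0.0],
  ],
)

```text
clock: 14.95
tcp_pos: [0.5322, -0.37, 0.0346]
ee_rot: [-1.167, 1.27, -1.274]
wrist_force: [-0.9, -0.4, -0.1]
grip_width: 0.0646
```

```bash
python3 -c "
from h import *
plan(531.7,-369.5,32,-4.9)"
```

```text
t 14.95 tcp [ 532.2 -370.    34.6] yaw -4.91 tilt 0.12 F [-0.9 -0.4 -0.1] T [-0.01  0.03  0.04] w 64.6
  turn [-0.0016 -0.0002  0.0012] shift [-0.0004  0.0026 -0.0005]
```

send_rows(
  series=[
    [0, 0, 0, 0, 0.001, 0, 0.0],
    [0, 0, 0, 0, 0, 0, 0.0],
    [0, 0, 0, 0, 0, 0, 0.0],
    [0, 0, 0, 0, 0, 0, 0.0],
    [0, 0, 0, 0, 0, 0, 0.0],
  ],
)

```text
clock: 15.45
tcp_pos: [0.5323, -0.37, 0.0336]
ee_rot: [-1.167, 1.27, -1.274]
wrist_force: [-0.2, -0.4, -0.4]
grip_width: 0.0246
```

send_rows(
  series=[
    [0, 0, 0, 0, 0, 0, 0.0],
    [0, 0, 0, 0, 0, 0, 0.0],
    [0, 0, 0, 0, 0, 0, 0.0],
    [0, 0, 0, 0, 0, 0, 0.0],
  ],
)

```text
clock: 15.85
tcp_pos: [0.5323, -0.3698, 0.0337]
ee_rot: [-1.167, 1.27, -1.274]
wrist_force: [-0.3, -0.0, -0.9]
grip_width: 0.0135
```

```bash
python3 -c "
from h import *
plan(531.7,-369.5,130,-4.9)"
```

```text
t 15.85 tcp [ 532.3 -369.8   33.7] yaw -4.9 tilt 0.12 F [-0.3 -0.  -0.9] T [ 0.15 -0.    0.03] w 13.5
  turn [-0.0017  0.0001  0.0011] shift [-0.0002 -0.0964 -0.0005]
```

send_rows(
  series=[
    [0, 0, 0, 0, -0.012, 0, 0.0],
    [0, 0, 0, 0, -0.02, 0, 0.0],
    [0, 0, 0, 0, -0.025, 0, 0.0],
    [0, 0, 0, 0, -0.025, 0, 0.0],
    [0, 0, 0, 0, -0.015, 0, 0.0],
  ],
)

```text
clock: 16.35
tcp_pos: [0.5296, -0.3684, 0.1331]
ee_rot: [-1.17, 1.277, -1.268]
wrist_force: [0.9, -0.7, -1.8]
grip_width: 0.0137
```

send_rows(
  series=[
    [0, 0, 0, -0.015, 0, 0.001, 0.0],
    [0, 0, 0, -0.025, 0, 0.002, 0.0],
    [0, 0, 0, -0.03, 0, 0.002, 0.0],
    [0, 0, 0, -0.03, 0, 0.003, 0.0],
    [0, 0, 0, -0.03, 0, 0.003, 0.0],
  ],
)

```text
clock: 16.85
tcp_pos: [0.5509, -0.2377, 0.1348]
ee_rot: [-1.166, 1.279, -1.277]
wrist_force: [0.3, -0.8, -2.5]
grip_width: 0.0137
```

```bash
python3 -c "
from h import *
plan(572.6,-124.6,130,8.1)"
```

```text
t 16.85 tcp [ 550.9 -237.7  134.8] yaw -5.36 tilt 0.17 F [ 0.3 -0.8 -2.5] T [ 0.05 -0.02  0.03] w 13.7
  turn [ 0.0028 -0.235   0.001 ] shift [-0.1147  0.0047  0.011 ]
```

send_rows(
  series=[
    [0, -0.02, 0, -0.027, 0, 0.002, 0.0],
    [0, -0.03, 0, -0.027, 0, 0.003, 0.0],
    [0, -0.04, 0, -0.022, 0, 0.004, 0.0],
    [0, -0.05, 0, -0.02, 0, 0.004, 0.0],
    [0, -0.05, 0, -0.01, 0, 0.003, 0.0],
  ],
)

```text
clock: 17.35
tcp_pos: [0.5696, -0.1162, 0.1319]
ee_rot: [-1.263, 1.133, -1.118]
wrist_force: [0.0, -0.3, -1.6]
grip_width: 0.0139
```

send_rows(
  series=[
    [0, -0.03, 0, 0, 0, 0, 0.0],
    [0, 0, 0, 0, 0, 0, 0.0],
    [0, 0, 0, 0, 0, 0, 0.0],
  ],
)

```text
clock: 17.65
tcp_pos: [0.5692, -0.1157, 0.1314]
ee_rot: [-1.279, 1.106, -1.091]
wrist_force: [-0.7, -0.3, -2.4]
grip_width: 0.0136
```

```bash
python3 -c "
from h import *
plan(572.6,-124.6,60,8.1)"
```

```text
t 17.65 tcp [ 569.2 -115.7  131.4] yaw 8.59 tilt 0.56 F [-0.7 -0.3 -2.4] T [-0.04  0.02  0.02] w 13.6
  turn [ 0.0084  0.0085 -0.0051] shift [0.0097 0.0714 0.0027]
```

send_rows(
  series=[
    [0.008, 0.008, -0.005, 0.009, 0.015, 0.002, 0.0],
    [0, 0, 0, 0, 0.02, 0, 0.0],
    [0, 0, 0, 0, 0.02, 0, 0.0],
    [0, 0, 0, 0, 0.012, 0, 0.0],
    [0, 0, 0, 0, 0, 0, 0.0],
  ],
)

```text
clock: 18.15
tcp_pos: [0.5723, -0.1329, 0.0631]
ee_rot: [-1.269, 1.111, -1.118]
wrist_force: [0.2, 0.5, -1.8]
grip_width: 0.0138
```

```bash
python3 -c "
from h import *
plan(572.6,-124.6,60,8.1)"
```

```text
t 18.15 tcp [ 572.3 -132.9   63.1] yaw 7.37 tilt 0.25 F [ 0.2  0.5 -1.8] T [0.06 0.03 0.02] w 13.8
  turn [-0.0014 -0.0128  0.0042] shift [-0.0082  0.003   0.0014]
```

send_rows(
  series=[
    [-0.001, -0.013, 0.004, -0.008, 0.001, 0.001, 0.0],
    [0, 0, 0, 0, 0, 0, 0.0],
    [0, 0, 0, 0, 0, 0, 0.0],
  ],
)

```text
clock: 18.45
tcp_pos: [0.5731, -0.1253, 0.0636]
ee_rot: [-1.271, 1.103, -1.106]
wrist_force: [0.8, -0.1, -3.0]
grip_width: 0.0139
```

```bash
python3 -c "
from h import *
plan(572.6,-124.6,60,8.1)"
```

```text
t 18.45 tcp [ 573.1 -125.3   63.6] yaw 8.08 tilt 0.12 F [ 0.8 -0.1 -3. ] T [-0.   -0.02 -0.  ] w 13.9
  turn [-0.002  -0.0004  0.0007] shift [-0.0007  0.0036 -0.0004]
```

```bash
python3 -c "
from h import *
v=view('wrist'); cv2.imwrite('pics/w6.png',cv2.resize(v['img'][80:320,200:440,::-1],None,fx=2.4,fy=2.4,interpolation=cv2.INTER_CUBIC))
a=np.radians(8.1);P=np.array([.572+.062*np.cos(a),-.1247+.062*np.sin(a),.032]); print('tip pred',project(v,P))
"
```

```text
tip pred [[316.85338181 171.59172188]]
```

View pics/w6.png

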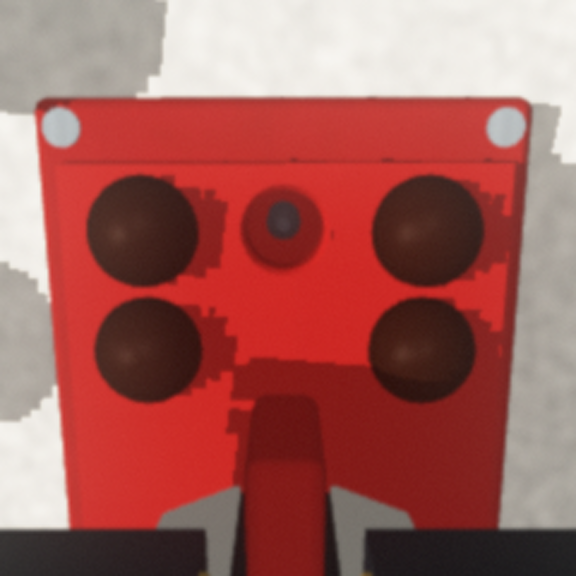

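send_rows(
  series=[
    [-0.002, 0, 0, -0.001, 0.008, 0, 0.0],
    [0, 0, 0, 0, 0.008, 0, 0.0],
    [0, 0, 0, 0, 0.003, 0, 0.0],
    [0, 0, 0, 0, 0, 0, 0.0],
  ],
)

```text
clock: 18.9
tcp_pos: [0.5737, -0.1237, 0.0439]
ee_rot: [-1.272, 1.102, -1.106]
wrist_force: [-0.2, -0.6, -2.4]
grip_width: 0.014
```

```bash
python3 -c "
from h import *
plan(572.6,-124.6,34,8.1)"
```

```text
t 18.9 tcp [ 573.7 -123.7   43.9] yaw 8.12 tilt 0.12 F [-0.2 -0.6 -2.4] T [ 0.01  0.04 -0.03] w 14.0
  turn [-0.0018  0.0003  0.001 ] shift [ 0.0007  0.0099 -0.0013]
```

send_rows(
  series=[
    [-0.002, 0, 0.001, 0.001, 0.004, -0.001, 0.0],
    [0, 0, 0, 0, 0.003, 0, 0.0],
    [0, 0, 0, 0, 0.002, 0, 0.0],
    [0, 0, 0, 0, 0, 0, 0.0],
  ],
)

```text
clock: 19.3
tcp_pos: [0.5727, -0.1252, 0.0339]
ee_rot: [-1.273, 1.105, -1.104]
wrist_force: [0.2, -0.0, -3.2]
grip_width: 0.0139
```

```bash
python3 -c "
from h import *
plan(572.6,-124.6,34,8.1)"
```

```text
t 19.3 tcp [ 572.7 -125.2   33.9] yaw 8.11 tilt 0.05 F [ 0.2 -0.  -3.2] T [ 0.01  0.01 -0.06] w 13.9
  turn [ 0.0009  0.0001 -0.0001] shift [-0.0006 -0.0001  0.    ]
```

send_rows(
  series=[
    [0, 0, 0, 0, 0.001, 0, 0.0],
    [0, 0, 0, 0, 0, 0, 0.0],
    [0, 0, 0, 0, 0, 0, 0.0918],
    [0, 0, 0, 0, 0, 0, 0.0918],
    [0, 0, 0, 0, 0, 0, 0.0918],
  ],
)

```text
clock: 19.8
tcp_pos: [0.5739, -0.1253, 0.0347]
ee_rot: [-1.272, 1.103, -1.106]
wrist_force: [0.0, -0.6, 0.3]
grip_width: 0.0332
```

send_rows(
  series=[
    [0, 0, 0, 0, 0, 0, 0.0918],
    [0, 0, 0, 0, 0, 0, 0.0918],
    [0, 0, 0, 0, 0, 0, 0.0918],
    [0, 0, 0, 0, 0, 0, 0.0918],
  ],
)

```text
clock: 20.2
tcp_pos: [0.5741, -0.1253, 0.0348]
ee_rot: [-1.272, 1.103, -1.106]
wrist_force: [0.7, 0.5, 1.1]
grip_width: 0.0653
```

send_rows(
  series=[
    [0, 0, 0, 0, -0.02, 0, 0.0918],
    [0, 0, 0, 0, -0.045, 0, 0.0918],
    [0, 0, 0, 0, -0.045, 0, 0.0918],
    [0, 0, 0, 0, -0.045, 0, 0.0918],
    [0, 0, 0, 0, -0.035, 0, 0.0918],
  ],
)

```text
clock: 20.7
tcp_pos: [0.5699, -0.1246, 0.2252]
ee_rot: [-1.279, 1.113, -1.097]
wrist_force: [1.2, -0.7, 0.2]
grip_width: 0.0916
```

```bash
python3 -c "
from h import *
plan(474,130,240,5.7)
v=view('wrist'); m=mask(v['img'],'red'); m[:60]=0; m[:,:230]=0; m[:,430:]=0
cv2.imwrite('pics/w7.png',cv2.resize(v['img'][100:320,210:430,::-1],None,fx=2.5,fy=2.5,interpolation=cv2.INTER_CUBIC))
print('jig',rect(v,closed(m),.012))
"
```

```text
t 20.7 tcp [ 569.9 -124.6  225.2] yaw 8.13 tilt 0.61 F [ 1.2 -0.7  0.2] T [-0.01 -0.07 -0.01] w 91.6
  turn [ 0.0103  0.0423 -0.003 ] shift [-0.2656 -0.0134 -0.0591]
jig [ 571.4 -124.9    8.1  176.9  118.7]
```

View pics/w7.png

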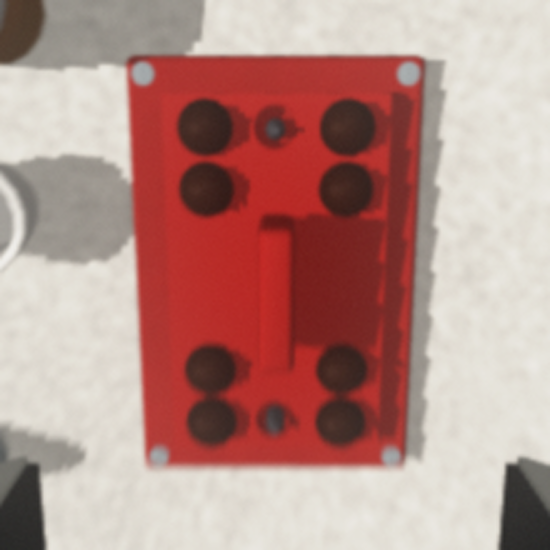

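send_rows(
  series=[
    [0.01, 0, -0.003, -0.02, -0.01, -0.005, 0.0918],
    [0, 0, 0, -0.035, 0, -0.009, 0.0918],
    [0, 0, 0, -0.04, 0, -0.009, 0.0918],
    [0, 0, 0, -0.04, 0, -0.009, 0.0918],
    [0, 0, 0, -0.04, 0, -0.009, 0.0918],
  ],
)

```text
clock: 21.25
tcp_pos: [0.509, 0.0403, 0.2428]
ee_rot: [-1.26, 1.099, -1.125]
wrist_force: [0.6, 1.6, -0.3]
grip_width: 0.0918
```

send_rows(
  series=[
    [0, 0, 0, -0.035, 0, -0.009, 0.0918],
    [0, 0.02, 0, -0.03, 0, -0.009, 0.0918],
    [0, 0.02, 0, -0.015, 0, 0, 0.0918],
    [0, 0, 0, 0, 0, 0, 0.0918],
    [0, 0, 0, 0, 0, 0, 0.0918],
  ],
)

```text
clock: 21.75
tcp_pos: [0.4764, 0.1261, 0.2416]
ee_rot: [-1.245, 1.123, -1.147]
wrist_force: [0.1, -0.3, -0.2]
grip_width: 0.092
```

```bash
python3 -c "
from h import *
plan(474,130,240,5.7)
v=view('wrist'); m=mask(v['img'],'blue'); m[:,:200]=0; m[:,440:]=0; m[320:]=0
print('tray',rect(v,closed(m),.022))
m=union(v,'blue','green'); m[:,:200]=0; m[:,440:]=0; m[320:]=0
print('board',rect(v,closed(m),.012)); save(v,'w8')
"
```

```text
t 21.75 tcp [476.4 126.1 241.6] yaw 5.65 tilt 0.95 F [ 0.1 -0.3 -0.2] T [ 0.05 -0.    0.02] w 92.0
  turn [-0.016  -0.0008  0.0046] shift [-0.0041  0.0015 -0.002 ]
tray [473.9 127.7   5.6 149.1  89.7]
board [475.4 129.5   9.  174.7 115.7]
```

View pics/w8.png

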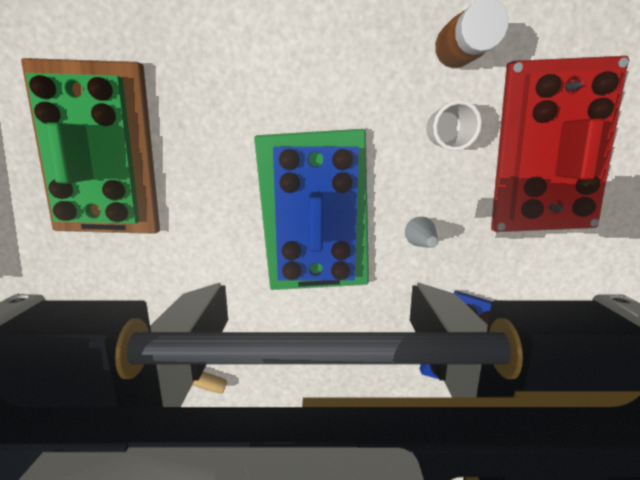

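send_rows(
  series=[
    [-0.016, 0, 0.004, -0.001, 0.03, -0.003, 0.0918],
    [0, 0, 0, 0, 0.03, 0, 0.0918],
    [0, 0, 0, 0, 0.03, 0, 0.0918],
    [0, 0, 0, 0, 0.03, 0, 0.0918],
    [0, 0, 0, 0, 0, 0, 0.0918],
  ],
)

```text
clock: 22.3
tcp_pos: [0.4781, 0.1191, 0.1189]
ee_rot: [-1.248, 1.14, -1.147]
wrist_force: [0.5, -0.3, -0.5]
grip_width: 0.0919
```

```bash
python3 -c "
from h import *
plan(473.9,127.7,33,5.6)"
```

```text
t 22.3 tcp [478.1 119.1 118.9] yaw 5.1 tilt 0.26 F [ 0.5 -0.3 -0.5] T [-0.06  0.05 -0.04] w 91.9
  turn [-0.0041 -0.0088  0.002 ] shift [-0.0091  0.0858 -0.0038]
```

send_rows(
  series=[
    [-0.004, -0.009, 0.002, -0.009, 0.02, -0.004, 0.0918],
    [0, 0, 0, -0.001, 0.02, 0, 0.0918],
    [0, 0, 0, -0.001, 0.02, 0, 0.0918],
    [0, 0, 0, 0, 0.01, 0, 0.0918],
    [0, 0, 0, 0, 0, 0, 0.0918],
  ],
)

```text
clock: 22.8
tcp_pos: [0.4788, 0.1254, 0.0517]
ee_rot: [-1.247, 1.137, -1.145]
wrist_force: [0.2, 0.2, 0.4]
grip_width: 0.0916
```

```bash
python3 -c "
from h import *
plan(473.9,127.7,33,5.6)"
```

```text
t 22.8 tcp [478.8 125.4  51.7] yaw 5.21 tilt 0.34 F [0.2 0.2 0.4] T [-0.03  0.01  0.02] w 91.6
  turn [-0.0057 -0.0069  0.0012] shift [-0.0028  0.0187 -0.0048]
```

send_rows(
  series=[
    [-0.006, -0.007, 0.001, -0.003, 0.009, -0.005, 0.0918],
    [0, 0, 0, 0, 0.009, -0.001, 0.0918],
    [0, 0, 0, 0, 0, 0, 0.0918],
  ],
)

```text
clock: 23.1
tcp_pos: [0.4742, 0.1276, 0.0349]
ee_rot: [-1.251, 1.135, -1.139]
wrist_force: [0.1, -0.3, -0.1]
grip_width: 0.0918
```

```bash
python3 -c "
from h import *
plan(473.9,127.7,33,5.6)"
```

```text
t 23.1 tcp [474.2 127.6  34.9] yaw 5.56 tilt 0.18 F [ 0.1 -0.3 -0.1] T [-0.02  0.04  0.  ] w 91.8
  turn [-0.0031 -0.0007 -0.0002] shift [-0.0001  0.0019 -0.0003]
```

send_rows(
  series=[
    [-0.003, 0, 0, 0, 0.001, 0, 0.0],
    [0, 0, 0, 0, 0, 0, 0.0],
    [0, 0, 0, 0, 0, 0, 0.0],
    [0, 0, 0, 0, 0, 0, 0.0],
    [0, 0, 0, 0, 0, 0, 0.0],
  ],
)

```text
clock: 23.6
tcp_pos: [0.475, 0.1279, 0.0349]
ee_rot: [-1.252, 1.137, -1.138]
wrist_force: [0.4, 0.2, 0.0]
grip_width: 0.0562
```

send_rows(
  series=[
    [0, 0, 0, 0, 0, 0, 0.0],
    [0, 0, 0, 0, 0, 0, 0.0],
    [0, 0, 0, 0, 0, 0, 0.0],
    [0, 0, 0, 0, 0, 0, 0.0],
    [0, 0, 0, 0, 0, 0, 0.0],
  ],
)

```text
clock: 24.1
tcp_pos: [0.4751, 0.1279, 0.0351]
ee_rot: [-1.252, 1.136, -1.138]
wrist_force: [-0.0, -0.1, 0.5]
grip_width: 0.016
```

send_rows(
  series=[
    [0, 0, 0, 0, 0, 0, 0.0],
    [0, 0, 0, 0, 0, 0, 0.0],
    [0, 0, 0, 0, 0, 0, 0.0],
  ],
)

```text
clock: 24.4
tcp_pos: [0.4751, 0.128, 0.0351]
ee_rot: [-1.252, 1.136, -1.138]
wrist_force: [0.3, 0.5, -0.2]
grip_width: 0.0136
```

```bash
python3 -c "
from h import *
plan(473.9,127.7,133,5.6)"
```

```text
t 24.4 tcp [475.1 128.   35.1] yaw 5.58 tilt 0.1 F [ 0.3  0.5 -0.2] T [0.05 0.02 0.02] w 13.6
  turn [-0.0016 -0.0004 -0.0005] shift [ 0.0001 -0.0979 -0.001 ]
```

send_rows(
  series=[
    [0, 0, 0, 0, -0.012, 0, 0.0],
    [0, 0, 0, 0, -0.02, 0, 0.0],
    [0, 0, 0, 0, -0.025, 0, 0.0],
    [0, 0, 0, 0, -0.025, 0, 0.0],
    [0, 0, 0, 0, -0.02, 0, 0.0],
  ],
)

```text
clock: 24.9
tcp_pos: [0.4714, 0.1269, 0.1399]
ee_rot: [-1.26, 1.141, -1.134]
wrist_force: [1.1, -0.4, -2.5]
grip_width: 0.014
```

send_rows(
  series=[
    [0, 0, 0, 0.012, 0, 0, 0.0],
    [0.002, 0, 0, 0.025, -0.001, 0, 0.0],
    [0.003, 0, 0, 0.03, -0.002, 0, 0.0],
    [0.003, 0, 0, 0.03, -0.002, 0, 0.0],
    [0.003, 0, 0, 0.03, -0.002, 0, 0.0],
  ],
)

```text
clock: 25.4
tcp_pos: [0.4839, -0.0014, 0.1491]
ee_rot: [-1.251, 1.126, -1.133]
wrist_force: [0.0, 0.6, -3.0]
grip_width: 0.014
```

```bash
python3 -c "
from h import *
plan(527.9,-373.4,140,1.8)
v=view('wrist'); save(v,'w9'); m=mask(v['img'],'green'); m[:,:100]=0
"
```

```text
t 25.4 tcp [483.9  -1.4 149.1] yaw 6.08 tilt 0.45 F [ 0.   0.6 -3. ] T [-0.02  0.01  0.03] w 14.0
  turn [-0.0078  0.0747 -0.0014] shift [0.3745 0.0087 0.0043]
```

send_rows(
  series=[
    [-0.004, 0, 0, 0.03, 0.001, 0, 0.0],
    [0, 0, 0, 0.03, 0.001, 0, 0.0],
    [0.001, 0, 0, 0.03, 0, 0, 0.0],
    [0.001, 0, 0, 0.03, 0, 0, 0.0],
    [0.001, 0, 0, 0.03, 0, 0, 0.0],
  ],
)

```text
clock: 25.95
tcp_pos: [0.4945, -0.1639, 0.144]
ee_rot: [-1.256, 1.134, -1.135]
wrist_force: [0.0, -0.3, -1.7]
grip_width: 0.0137
```

```bash
python3 -c "
from h import *
plan(527.9,-373.4,140,1.8)
"
```

```text
t 25.95 tcp [ 494.5 -163.9  144. ] yaw 5.77 tilt 0.05 F [ 0.  -0.3 -1.7] T [ 0.04 -0.03  0.  ] w 13.7
  turn [-0.0001  0.0693  0.0008] shift [0.2118 0.0042 0.0122]
```

send_rows(
  series=[
    [0, 0, 0, 0.03, 0, 0.002, 0.0],
    [0.001, 0, 0, 0.03, 0, 0.002, 0.0],
    [0.001, 0, 0, 0.03, 0, 0.002, 0.0],
    [0.001, 0.01, 0, 0.03, 0, 0.002, 0.0],
    [0.001, 0.015, 0, 0.03, 0, 0.002, 0.0],
  ],
)

```text
clock: 26.45
tcp_pos: [0.5129, -0.321, 0.1396]
ee_rot: [-1.245, 1.159, -1.153]
wrist_force: [-1.0, 0.0, -2.8]
grip_width: 0.0139
```

send_rows(
  series=[
    [0, 0.02, 0, 0.025, 0, 0.003, 0.0],
    [0, 0.02, 0, 0.015, 0, 0.003, 0.0],
    [0, 0, 0, 0, 0, 0, 0.0],
    [0, 0, 0, 0, 0, 0, 0.0],
  ],
)

```text
clock: 26.85
tcp_pos: [0.5154, -0.3692, 0.135]
ee_rot: [-1.227, 1.202, -1.187]
wrist_force: [0.0, 0.4, -2.0]
grip_width: 0.0137
```

```bash
python3 -c "
from h import *
plan(527.9,-373.4,140,1.8)
"
```

```text
t 26.85 tcp [ 515.4 -369.2  135. ] yaw 1.24 tilt 0.67 F [ 0.   0.4 -2. ] T [ 0.01 -0.04  0.04] w 13.7
  turn [ 0.0116 -0.0097 -0.0013] shift [ 0.0044 -0.0051  0.0123]
```

send_rows(
  series=[
    [0.006, -0.005, 0, 0.004, 0.01, 0.006, 0.0],
    [0.005, -0.005, -0.001, 0.002, 0.015, 0.005, 0.0],
    [0, 0, 0, 0, 0.015, 0, 0.0],
    [0, 0, 0, 0, 0.015, 0, 0.0],
    [0, 0, 0, 0, 0, 0, 0.0],
  ],
)

```text
clock: 27.35
tcp_pos: [0.5271, -0.37, 0.075]
ee_rot: [-1.226, 1.182, -1.177]
wrist_force: [0.0, -0.2, -2.8]
grip_width: 0.014
```

```bash
python3 -c "
from h import *
plan(527.9,-373.4,35,1.8)
"
```

```text
t 27.35 tcp [ 527.1 -370.    75. ] yaw 2.31 tilt 0.22 F [ 0.  -0.2 -2.8] T [-0.    0.06  0.01] w 14.0
  turn [ 0.0005  0.0088 -0.0037] shift [0.0036 0.04   0.0007]
```

send_rows(
  series=[
    [0, 0.009, -0.003, 0.004, 0.012, 0.001, 0.0],
    [0, 0, 0, 0, 0.012, 0, 0.0],
    [0, 0, 0, 0, 0.006, 0, 0.0],
    [0, 0, 0, 0, 0, 0, 0.0],
  ],
)

```text
clock: 27.75
tcp_pos: [0.5292, -0.3728, 0.0429]
ee_rot: [-1.224, 1.185, -1.184]
wrist_force: [0.2, -0.6, -2.3]
grip_width: 0.0138
```

```bash
python3 -c "
from h import *
plan(527.9,-373.4,35,1.8)
"
```

```text
t 27.75 tcp [ 529.2 -372.8   42.9] yaw 1.9 tilt 0.06 F [ 0.2 -0.6 -2.3] T [0.03 0.07 0.  ] w 13.8
  turn [-0.0004  0.0018 -0.0009] shift [ 0.0005  0.0079 -0.0013]
```

send_rows(
  series=[
    [0, 0.002, -0.001, 0.0005, 0.003, -0.0015, 0.0],
    [0, 0, 0, 0, 0.003, 0, 0.0],
    [0, 0, 0, 0, 0.0015, 0, 0.0],
    [0, 0, 0, 0, 0, 0, 0.0],
  ],
)

```text
clock: 28.15
tcp_pos: [0.5282, -0.3739, 0.0357]
ee_rot: [-1.223, 1.185, -1.188]
wrist_force: [-0.0, 0.5, -2.4]
grip_width: 0.0136
```

```bash
python3 -c "
from h import *
plan(527.9,-373.4,35,1.8)
"
```

```text
t 28.15 tcp [ 528.2 -373.9   35.7] yaw 1.77 tilt 0.12 F [-0.   0.5 -2.4] T [0.02 0.01 0.04] w 13.6
  turn [-0.0017 -0.0005  0.0011] shift [-0.0005  0.0007 -0.0002]
```

send_rows(
  series=[
    [0, 0, 0, 0, 0.0015, 0, 0.0],
    [0, 0, 0, 0, 0, 0, 0.0],
    [0, 0, 0, 0, 0, 0, 0.0],
  ],
)

```text
clock: 28.45
tcp_pos: [0.5288, -0.3743, 0.0358]
ee_rot: [-1.223, 1.183, -1.19]
wrist_force: [-1.2, 0.4, -2.0]
grip_width: 0.0138
```

```bash
python3 -c "
from h import *
plan(527.9,-373.4,35,1.8)
"
```

```text
t 28.45 tcp [ 528.8 -374.3   35.8] yaw 1.76 tilt 0.23 F [-1.2  0.4 -2. ] T [ 0.09  0.04 -0.03] w 13.8
  turn [-0.0034 -0.0007  0.0021] shift [-0.0009  0.0008 -0.0009]
```

send_rows(
  series=[
    [-0.003, 0, 0.002, -0.001, 0.002, -0.001, 0.0],
    [0, 0, 0, 0, 0.001, 0, 0.0],
    [0, 0, 0, 0, 0, 0, 0.0918],
    [0, 0, 0, 0, 0, 0, 0.0918],
    [0, 0, 0, 0, 0, 0, 0.0918],
  ],
)

```text
clock: 28.95
tcp_pos: [0.5294, -0.3745, 0.036]
ee_rot: [-1.222, 1.183, -1.191]
wrist_force: [-0.4, 0.6, -0.7]
grip_width: 0.0328
```

send_rows(
  series=[
    [0, 0, 0, 0, 0, 0, 0.0918],
    [0, 0, 0, 0, 0, 0, 0.0918],
    [0, 0, 0, 0, 0, 0, 0.0918],
    [0, 0, 0, 0, 0, 0, 0.0918],
  ],
)

```text
clock: 29.35
tcp_pos: [0.5294, -0.3746, 0.0356]
ee_rot: [-1.222, 1.183, -1.19]
wrist_force: [0.2, -0.8, 0.4]
grip_width: 0.0653
```

send_rows(
  series=[
    [0, 0, 0, 0, -0.02, 0, 0.0918],
    [0, 0, 0, 0, -0.045, 0, 0.0918],
    [0, 0, 0, 0, -0.045, 0, 0.0918],
    [0, 0, 0, 0, -0.045, 0, 0.0918],
    [0, 0, 0, 0, -0.035, 0, 0.0918],
  ],
)

```text
clock: 29.85
tcp_pos: [0.5254, -0.372, 0.2251]
ee_rot: [-1.226, 1.194, -1.179]
wrist_force: [0.3, -0.7, -0.3]
grip_width: 0.0914
```

send_rows(
  series=[
    [0, 0, 0, 0, 0, 0, 0.0918],
    [0, 0, 0, 0, 0, 0, 0.0918],
  ],
)

```text
clock: 30.05
tcp_pos: [0.5278, -0.3734, 0.2314]
ee_rot: [-1.223, 1.186, -1.187]
wrist_force: [1.0, 0.1, -0.3]
grip_width: 0.0919
```

```bash
python3 -c "
from h import *
plan(518.6,377,240,4)
v=view('wrist')
cv2.imwrite('pics/w10.png',cv2.resize(v['img'][100:320,210:430,::-1],None,fx=2.5,fy=2.5,interpolation=cv2.INTER_CUBIC))
m=mask(v['img'],'blue'); m[:,:200]=0; m[:,440:]=0; m[320:]=0
print('board',rect(v,closed(m),.012)); 
"
```

```text
t 30.05 tcp [ 527.8 -373.4  231.4] yaw 1.76 tilt 0.06 F [ 1.   0.1 -0.3] T [ 0.07  0.06 -0.  ] w 91.9
  turn [-0.0009 -0.0391  0.0006] shift [-0.7504 -0.009   0.0139]
board [ 527.  -372.9    1.8  175.1  117. ]
```

View pics/w10.png

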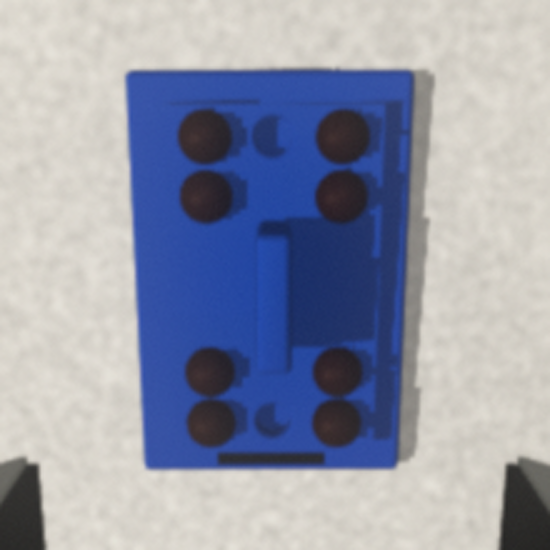

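```bash
cat >> h.py <<'E'
def pralines(v,z=.028,box=(100,320,210,430),amin=100,amax=900):
    """tray centre and yaw from the 8 praline blobs (dark, reddish-brown)"""
    y0,y1,x0,x1=box; I=v['img'].astype(int)
    d=((I.max(2)<85)&(I[:,:,0]>=I[:,:,2]+5)&(I[:,:,0]>=I[:,:,1]+5)).astype(np.uint8); o=np.zeros_like(d); o[y0:y1,x0:x1]=d[y0:y1,x0:x1]
    o=cv2.morphologyEx(o,cv2.MORPH_OPEN,np.ones((5,5),np.uint8))
    n,l,s,c=cv2.connectedComponentsWithStats(o)
    k=[i for i in range(1,n) if amin<s[i][4]<amax]
    w=cast(v,c[k],z)[:,:2]*1000
    (cx,cy),(a,b),t=cv2.minAreaRect(w.astype(np.float32))
    if a<b:a,b,t=b,a,t+90
    print('pralines',len(k),'centre',w.mean(0).round(1),'yaw',round((t+90)%180-90,1),'span',round(a,1),round(b,1),[s[i][4] for i in k])
E
python3 -c "
from h import *
v=view('wrist'); pralines(v)"
```

```text
pralines 6 centre [ 528.2 -380.7] yaw 1.7 span 124.7 57.0 [np.int32(140), np.int32(179), np.int32(116), np.int32(107), np.int32(110), np.int32(140)]
```

```bash
sed -i 's/amin=100/amin=50/; s/5,5),np.uint8))$/3,3),np.uint8))/' h.py; python3 -c "
from h import *
v=view('wrist'); pralines(v); plan(518.6,377,240,4)"
```

```text
pralines 8 centre [ 527.7 -371.2] yaw 2.0 span 124.7 57.6 [np.int32(137), np.int32(181), np.int32(124), np.int32(79), np.int32(88), np.int32(119), np.int32(123), np.int32(148)]
t 30.2 tcp [ 527.3 -373.2  229.9] yaw 1.76 tilt 0.08 F [-0.8 -0.1 -0.3] T [0.05 0.04 0.05] w 92.0
  turn [ 0.0011 -0.039  -0.0008] shift [-0.7501 -0.0095  0.0144]
```

```bash
python3 -c "
from h import *
v=view('wrist'); 
f=lambda a,b:(210+(a+.5)/2.5-.5,100+(b+.5)/2.5-.5)
h=cast(v,[f(271,137),f(271,418)],.022)[:,:2]; r=cast(v,[f(274.5,235),f(274,372)],.062)[:,:2]
print(h*1000,h.mean(0)*1000,r*1000)
cv2.imwrite('pics/w11.png',cv2.resize(v['img'][125:305,250:390,::-1],None,fx=4,fy=4,interpolation=cv2.INTER_CUBIC)[:600])
g=cv2.createCLAHE(4,(4,4)).apply(v['img'][125:275,250:390,2]); cv2.imwrite('pics/w11.png',cv2.resize(g,None,fx=4,fy=4,interpolation=cv2.INTER_CUBIC))
"
```

```text
[[ 588.6572117  -370.95727014]
 [ 466.89699242 -374.56767293]] [ 527.77710206 -372.76247154] [[ 555.10207516 -373.31740926]
 [ 501.38585563 -374.77747326]]
```

View pics/w11.png

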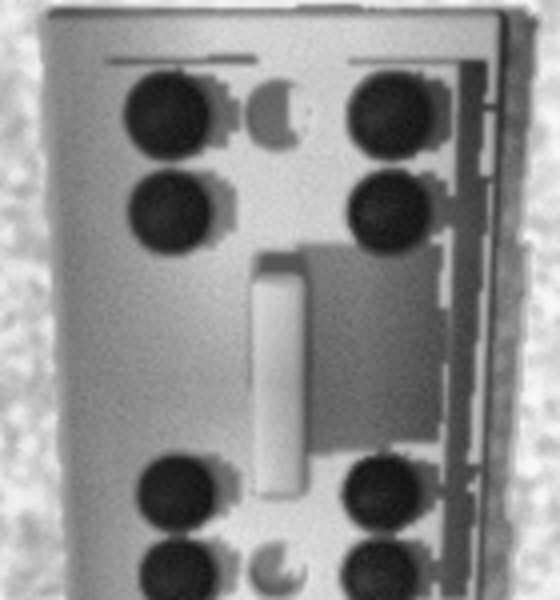

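send_rows(
  series=[
    [0, -0.01, 0, -0.02, 0, 0.001, 0.0918],
    [0, -0.01, 0, -0.035, 0, 0.001, 0.0918],
    [0, -0.01, 0, -0.04, 0, 0.001, 0.0918],
    [0, -0.01, 0, -0.04, 0, 0.001, 0.0918],
    [0, 0, 0, -0.04, 0, 0.001, 0.0918],
  ],
)

```text
clock: 30.75
tcp_pos: [0.5184, -0.1992, 0.2217]
ee_rot: [-1.245, 1.175, -1.156]
wrist_force: [0.2, -0.1, 0.4]
grip_width: 0.0919
```

send_rows(
  series=[
    [0, 0, 0, -0.04, 0, 0.001, 0.0918],
    [0, 0, 0, -0.04, 0, 0.001, 0.0918],
    [0, 0, 0, -0.04, 0, 0.001, 0.0918],
    [0, 0, 0, -0.04, 0, 0.001, 0.0918],
    [0, 0, 0, -0.04, 0, 0.001, 0.0918],
  ],
)

```text
clock: 31.25
tcp_pos: [0.5063, 0.0087, 0.2166]
ee_rot: [-1.252, 1.184, -1.15]
wrist_force: [1.0, 0.3, 0.6]
grip_width: 0.0921
```

```bash
python3 -c "
from h import *
plan(518.6,377,240,4)"
```

```text
t 31.25 tcp [506.3   8.7 216.6] yaw 3.46 tilt 1.4 F [1.  0.3 0.6] T [ 0.01 -0.07 -0.01] w 92.1
  turn [ 0.0239 -0.0096 -0.0049] shift [-0.367  -0.0224  0.0339]
```

send_rows(
  series=[
    [0.02, -0.01, -0.005, -0.035, -0.01, 0.002, 0.0918],
    [0.004, 0, 0, -0.035, -0.01, 0, 0.0918],
    [0.002, 0, 0, -0.025, 0, 0, 0.0918],
    [0, 0, 0, 0, 0, 0, 0.0918],
  ],
)

```text
clock: 31.65
tcp_pos: [0.4977, 0.1141, 0.2329]
ee_rot: [-1.249, 1.155, -1.146]
wrist_force: [0.6, -0.7, -0.5]
grip_width: 0.0917
```

```bash
python3 -c "
from h import *
plan(518.6,377,240,4)
v=view('wrist'); save(v,'w12'); m=mask(v['img'],'green')
m[:, :200]=0; m[320:]=0
print('board',rect(v,closed(m),.012), 'bbox',cv2.boundingRect(m))"
```

```text
t 31.65 tcp [497.7 114.1 232.9] yaw 4.6 tilt 0.35 F [ 0.6 -0.7 -0.5] T [-0.01  0.04  0.04] w 91.7
  turn [ 0.0056  0.0105 -0.0022] shift [-0.2604 -0.0067  0.0419]
board [475.6 129.    9.  175.  115.8] bbox (243, 145, 116, 158)
```

send_rows(
  series=[
    [0.005, 0, -0.002, -0.02, -0.002, 0.002, 0.0918],
    [0.002, 0, 0, -0.035, -0.002, 0.006, 0.0918],
    [0.002, 0, 0, -0.04, -0.001, 0.006, 0.0918],
    [0.002, 0, 0, -0.04, -0.001, 0.006, 0.0918],
    [0.002, 0, 0, -0.04, -0.001, 0.006, 0.0918],
  ],
)

```text
clock: 32.2
tcp_pos: [0.5137, 0.2783, 0.234]
ee_rot: [-1.244, 1.16, -1.174]
wrist_force: [0.3, -0.3, 0.1]
grip_width: 0.0918
```

send_rows(
  series=[
    [0.002, 0.005, 0, -0.04, -0.001, 0.006, 0.0918],
    [0, 0.005, 0, -0.03, 0, 0.006, 0.0918],
    [0, 0, 0, -0.01, 0, 0, 0.0918],
    [0, 0, 0, 0, 0, 0, 0.0918],
  ],
)

```text
clock: 32.6
tcp_pos: [0.5218, 0.3613, 0.229]
ee_rot: [-1.245, 1.169, -1.183]
wrist_force: [0.1, -0.0, -0.5]
grip_width: 0.0919
```

```bash
python3 -c "
from h import *
plan(519,377,34,4)
v=view('wrist'); m=mask(v['img'],'green'); m[:,480:]=0
print('tray',rect(v,closed(m),.022))"
```

```text
t 32.6 tcp [521.8 361.3 229. ] yaw 2.77 tilt 0.88 F [ 0.1 -0.  -0.5] T [ 0.05 -0.04 -0.02] w 91.9
  turn [ 0.0037 -0.0214  0.0149] shift [-0.0188  0.1947 -0.0013]
tray [518.8 376.5   4.2 148.6  87.8]
```

send_rows(
  series=[
    [0.004, -0.022, 0.015, -0.018, 0.03, -0.003, 0.0918],
    [0, 0, 0, 0, 0.035, 0, 0.0918],
    [0, 0, 0, -0.001, 0.035, 0, 0.0918],
    [0, 0, 0, -0.001, 0.03, 0, 0.0918],
    [0, 0, 0, 0, 0, 0, 0.0918],
  ],
)

```text
clock: 33.15
tcp_pos: [0.5236, 0.3666, 0.0958]
ee_rot: [-1.237, 1.16, -1.173]
wrist_force: [0.2, -0.5, -0.6]
grip_width: 0.0922
```

```bash
python3 -c "
from h import *
plan(519,376.8,34,4.1)"
```

```text
t 33.15 tcp [523.6 366.6  95.8] yaw 3.32 tilt 0.42 F [ 0.2 -0.5 -0.6] T [-0.04  0.06 -0.02] w 92.2
  turn [-0.0043 -0.0137  0.0058] shift [-0.0108  0.0617 -0.0042]
```

send_rows(
  series=[
    [-0.004, -0.014, 0.006, -0.011, 0.02, -0.005, 0.0918],
    [0, 0, 0, -0.001, 0.018, -0.001, 0.0918],
    [0, 0, 0, 0, 0.012, -0.001, 0.0918],
    [0, 0, 0, 0, 0, 0, 0.0918],
  ],
)

```text
clock: 33.55
tcp_pos: [0.5208, 0.3718, 0.0494]
ee_rot: [-1.236, 1.158, -1.165]
wrist_force: [-0.7, -0.6, 0.4]
grip_width: 0.0921
```

```bash
python3 -c "
from h import *
plan(519,376.8,34,4.1)"
```

```text
t 33.55 tcp [520.8 371.8  49.4] yaw 3.68 tilt 0.3 F [-0.7 -0.6  0.4] T [-0.    0.04  0.05] w 92.1
  turn [-0.005  -0.0073  0.0014] shift [-0.0051  0.0154 -0.0016]
```

send_rows(
  series=[
    [-0.005, -0.007, 0.001, -0.005, 0.008, -0.002, 0.0918],
    [0, 0, 0, -0.001, 0.007, -0.001, 0.0918],
    [0, 0, 0, 0, 0, 0, 0.0918],
  ],
)

```text
clock: 33.85
tcp_pos: [0.5195, 0.3777, 0.0365]
ee_rot: [-1.238, 1.156, -1.158]
wrist_force: [-0.0, -0.8, 0.3]
grip_width: 0.0917
```

```bash
python3 -c "
from h import *
plan(519,376.8,34,4.1)"
```

```text
t 33.85 tcp [519.5 377.7  36.5] yaw 4.0 tilt 0.2 F [-0.  -0.8  0.3] T [0.05 0.02 0.01] w 91.7
  turn [-0.0033 -0.0017 -0.0012] shift [ 0.0008  0.0025 -0.0006]
```

send_rows(
  series=[
    [-0.003, -0.002, -0.001, 0.001, 0.002, -0.001, 0.0],
    [0, 0, 0, 0, 0.001, 0, 0.0],
    [0, 0, 0, 0, 0, 0, 0.0],
    [0, 0, 0, 0, 0, 0, 0.0],
    [0, 0, 0, 0, 0, 0, 0.0],
  ],
)

```text
clock: 34.35
tcp_pos: [0.519, 0.3772, 0.0345]
ee_rot: [-1.241, 1.155, -1.156]
wrist_force: [-0.0, 0.1, 0.1]
grip_width: 0.0562
```

send_rows(
  series=[
    [0, 0, 0, 0, 0, 0, 0.0],
    [0, 0, 0, 0, 0, 0, 0.0],
    [0, 0, 0, 0, 0, 0, 0.0],
    [0, 0, 0, 0, 0, 0, 0.0],
    [0, 0, 0, 0, 0, 0, 0.0],
  ],
)

```text
clock: 34.85
tcp_pos: [0.5191, 0.3772, 0.0347]
ee_rot: [-1.24, 1.155, -1.156]
wrist_force: [0.4, -0.1, 0.3]
grip_width: 0.0163
```

send_rows(
  series=[
    [0, 0, 0, 0, 0, 0, 0.0],
    [0, 0, 0, 0, 0, 0, 0.0],
    [0, 0, 0, 0, 0, 0, 0.0],
  ],
)

```text
clock: 35.15
tcp_pos: [0.5191, 0.3773, 0.0346]
ee_rot: [-1.24, 1.155, -1.156]
wrist_force: [0.5, 0.0, -0.0]
grip_width: 0.0139
```

```bash
python3 -c "
from h import *
plan(519,376.8,134,4.1)"
```

```text
t 35.15 tcp [519.1 377.3  34.6] yaw 4.15 tilt 0.12 F [ 0.5  0.  -0. ] T [ 0.02 -0.02  0.02] w 13.9
  turn [-0.0017  0.0008 -0.0012] shift [ 0.0003 -0.0994  0.    ]
```

send_rows(
  series=[
    [0, 0, 0, 0, -0.012, 0, 0.0],
    [0, 0, 0, 0, -0.02, 0, 0.0],
    [0, 0, 0, 0, -0.025, 0, 0.0],
    [0, 0, 0, 0, -0.025, 0, 0.0],
    [0, 0, 0, 0, -0.02, 0, 0.0],
  ],
)

```text
clock: 35.65
tcp_pos: [0.5161, 0.3747, 0.1381]
ee_rot: [-1.251, 1.158, -1.156]
wrist_force: [0.3, 0.4, -2.6]
grip_width: 0.0139
```

send_rows(
  series=[
    [0, 0, 0, 0.012, 0, -0.002, 0.0],
    [0.001, 0, 0, 0.025, -0.001, -0.006, 0.0],
    [0.001, 0, 0, 0.03, -0.001, -0.007, 0.0],
    [0.001, 0, 0, 0.03, -0.001, -0.007, 0.0],
    [0.001, 0, 0, 0.03, -0.001, -0.007, 0.0],
  ],
)

```text
clock: 36.15
tcp_pos: [0.4945, 0.2438, 0.1435]
ee_rot: [-1.246, 1.151, -1.151]
wrist_force: [1.1, -1.1, -2.3]
grip_width: 0.0142
```

```bash
python3 -c "
from h import *
plan(475.8,129.5,134,9)"
```

```text
t 36.15 tcp [494.5 243.8 143.5] yaw 4.5 tilt 0.02 F [ 1.1 -1.1 -2.3] T [ 0.01 -0.11  0.04] w 14.2
  turn [ 0.0001 -0.0785  0.0003] shift [ 0.1125  0.0096 -0.0276]
```

send_rows(
  series=[
    [0, -0.01, 0, 0.03, 0, -0.007, 0.0],
    [0.001, -0.02, 0, 0.03, 0, -0.007, 0.0],
    [0.001, -0.02, 0, 0.025, 0, -0.005, 0.0],
    [0, -0.02, 0, 0.012, 0, -0.003, 0.0],
    [0, -0.01, 0, 0, 0, 0, 0.0],
  ],
)

```text
clock: 36.65
tcp_pos: [0.4752, 0.1288, 0.1396]
ee_rot: [-1.288, 1.097, -1.099]
wrist_force: [0.0, 1.7, -3.4]
grip_width: 0.0138
```

send_rows(
  series=[
    [0, 0, 0, 0, 0, 0, 0.0],
    [0, 0, 0, 0, 0, 0, 0.0],
  ],
)

```text
clock: 36.85
tcp_pos: [0.4744, 0.1286, 0.139]
ee_rot: [-1.288, 1.099, -1.099]
wrist_force: [-0.7, 0.5, -2.6]
grip_width: 0.0138
```

```bash
python3 -c "
from h import *
plan(475.8,129.5,75,9)"
```

```text
t 36.85 tcp [474.4 128.6 139. ] yaw 8.65 tilt 0.62 F [-0.7  0.5 -2.6] T [ 0.07 -0.03  0.02] w 13.8
  turn [ 0.0079 -0.0061  0.0075] shift [-0.0011  0.0639  0.002 ]
```

send_rows(
  series=[
    [0.008, -0.006, 0.007, -0.001, 0.012, 0.001, 0.0],
    [0, 0, 0, -0.001, 0.02, 0, 0.0],
    [0, 0, 0, -0.001, 0.02, 0, 0.0],
    [0, 0, 0, -0.001, 0.012, 0, 0.0],
    [0, 0, 0, 0, 0, 0, 0.0],
  ],
)

```text
clock: 37.35
tcp_pos: [0.4757, 0.1388, 0.0732]
ee_rot: [-1.277, 1.088, -1.088]
wrist_force: [-0.3, -0.0, -3.3]
grip_width: 0.0136
```

```bash
python3 -c "
from h import *
plan(475.8,129.5,34.6,9)"
```

```text
t 37.35 tcp [475.7 138.8  73.2] yaw 9.31 tilt 0.25 F [-0.3 -0.  -3.3] T [-0.04  0.04 -0.01] w 13.6
  turn [-0.0033  0.0055 -0.0028] shift [ 0.0093  0.0386 -0.0015]
```

send_rows(
  series=[
    [-0.003, 0.005, -0.003, 0.009, 0.012, -0.001, 0.0],
    [0, 0, 0, 0.001, 0.012, 0, 0.0],
    [0, 0, 0, 0, 0.006, 0, 0.0],
    [0, 0, 0, 0, 0, 0, 0.0],
  ],
)

```text
clock: 37.75
tcp_pos: [0.4775, 0.1289, 0.0419]
ee_rot: [-1.278, 1.091, -1.093]
wrist_force: [-0.5, -0.7, -2.6]
grip_width: 0.0139
```

```bash
python3 -c "
from h import *
plan(475.8,129.5,34.6,9)"
```

```text
t 37.75 tcp [477.5 128.9  41.9] yaw 9.03 tilt 0.12 F [-0.5 -0.7 -2.6] T [0.03 0.09 0.04] w 13.9
  turn [-0.002   0.0006  0.0002] shift [-0.0009  0.0073 -0.0016]
```

send_rows(
  series=[
    [-0.002, 0, 0, -0.001, 0.003, -0.002, 0.0],
    [0, 0, 0, 0, 0.003, 0, 0.0],
    [0, 0, 0, 0, 0.0015, 0, 0.0],
  ],
)

```text
clock: 38.05
tcp_pos: [0.4758, 0.1298, 0.0345]
ee_rot: [-1.279, 1.092, -1.093]
wrist_force: [-5.9, -4.5, 29.2]
grip_width: 0.0137
```

```bash
python3 -c "
from h import *
plan(475.8,129.5,34.6,9)"
```

```text
t 38.05 tcp [475.8 129.8  34.5] yaw 9.02 tilt 0.07 F [-5.9 -4.5 29.2] T [-0.66  0.94  0.02] w 13.7
  turn [-0.0011  0.0003 -0.0001] shift [ 0.0003 -0.0001 -0.0001]
```

Down and on target. Release, rise and check.

send_rows(
  series=[
    [0, 0, 0, 0, 0, 0, 0.0],
    [0, 0, 0, 0, 0, 0, 0.0918],
    [0, 0, 0, 0, 0, 0, 0.0918],
    [0, 0, 0, 0, 0, 0, 0.0918],
    [0, 0, 0, 0, 0, 0, 0.0918],
  ],
)

```text
clock: 38.55
tcp_pos: [0.4771, 0.1306, 0.0356]
ee_rot: [-1.276, 1.09, -1.093]
wrist_force: [0.3, 0.2, 0.1]
grip_width: 0.0411
```

send_rows(
  series=[
    [0, 0, 0, 0, 0, 0, 0.0918],
    [0, 0, 0, 0, 0, 0, 0.0918],
    [0, 0, 0, 0, 0, 0, 0.0918],
    [0, 0, 0, 0, 0, 0, 0.0918],
  ],
)

```text
clock: 38.95
tcp_pos: [0.4773, 0.1306, 0.0358]
ee_rot: [-1.275, 1.09, -1.094]
wrist_force: [-0.7, -0.1, 0.3]
grip_width: 0.0732
```

send_rows(
  series=[
    [0, 0, 0, 0, -0.02, 0, 0.0918],
    [0, 0, 0, 0, -0.045, 0, 0.0918],
    [0, 0, 0, 0, -0.045, 0, 0.0918],
    [0, 0, 0, 0, -0.045, 0, 0.0918],
    [0, 0, 0, 0, -0.035, 0, 0.0918],
  ],
)

```text
clock: 39.45
tcp_pos: [0.4728, 0.1293, 0.2273]
ee_rot: [-1.286, 1.096, -1.088]
wrist_force: [1.3, -0.0, -0.5]
grip_width: 0.0917
```

send_rows(
  series=[
    [0, 0, 0, 0, 0, 0, 0.0918],
    [0, 0, 0, 0, 0, 0, 0.0918],
  ],
)

```text
clock: 39.65
tcp_pos: [0.4752, 0.1302, 0.2324]
ee_rot: [-1.278, 1.091, -1.092]
wrist_force: [-0.5, 0.4, -0.3]
grip_width: 0.0914
```

```bash
python3 -c "
from h import *
plan(475.8,129.5,234,9)
v=view('wrist'); save(v,'w13'); m=mask(v['img'],'green'); m[320:]=0
print('board',rect(v,closed(m),.012))
g=cv2.createCLAHE(4,(4,4)).apply(v['img'][125:320,240:400,1]); cv2.imwrite('pics/w13c.png',cv2.resize(g,None,fx=3,fy=3,interpolation=cv2.INTER_CUBIC))
p=cast(v,[(240,125),(400,320)],.022)
a=np.radians(9.0)
P=lambda u,z:[.4755+u*np.cos(a),.1293+u*np.sin(a),z]
print('ideal holes in crop',[((project(v,P(u,.022))[0]-[240,125])*3+1).round(1) for u in(.062,-.062)])
save(view('scene'),'s13')
"
```

```text
t 39.65 tcp [475.2 130.2 232.4] yaw 9.08 tilt 0.1 F [-0.5  0.4 -0.3] T [ 0.04 -0.   -0.02] w 91.4
  turn [-0.0015  0.0013 -0.0008] shift [ 0.0008 -0.0016  0.0005]
board [475.6 129.6   9.  175.  116.1]
ideal holes in crop [array([239.4,  88.5]), array([238.9, 429.4])]
```

View pics/w13c.png

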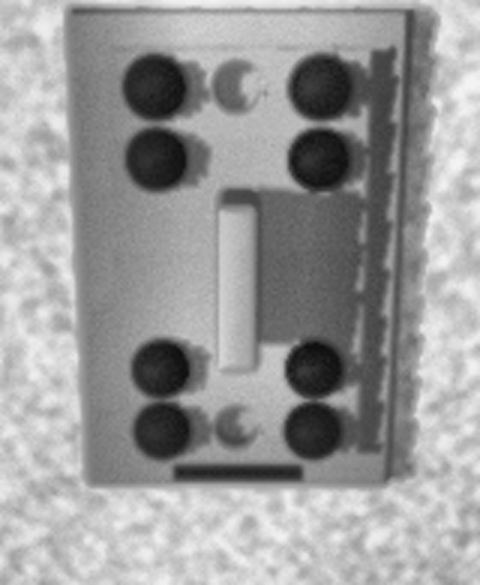

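View pics/s13.png

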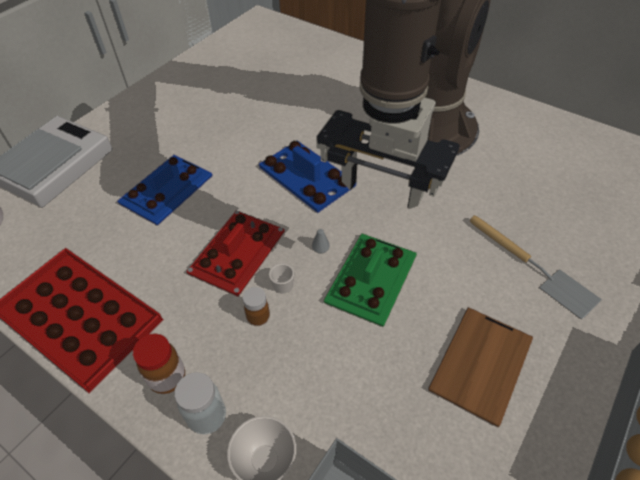

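The wrist crop shows the green tray's holes at about (238, 87) and (238, 426). The ideal positions are (239, 88) and (239, 429), so it is within about 1 mm. The scene picture shows all three trays on their own colours. The jar (256, 308), pot (281, 277) and nozzle (321, 240) are where they began.

```bash
python3 -c "
from cell import manip
print(manip.finish_job())"
```

```text
the job is handed in; nothing more can be done
None
```

All three trays are on their own colours, and I handed the job in at about 40 s of the 144 s. I parked the green tray on the wooden board, moved red to the jig and blue to the blue board, then moved green to its board.

**Last checks:**
- **Red:** the wrist picture after release shows both dowels through the holes. The gripper height at set-down matched the height at grasp to within 1 mm, so I take the tray to be fully down. I did not check this with a force reading.
- **Blue:** about 1 mm off centre and square to within about 0.2°. An earlier estimate from the praline positions disagreed by about 2 mm sideways. The holes and the gripper position supported the smaller figure.
- **Green:** holes within about 1 mm of the ideal, square to within about 0.1°.
- **Jar, pot, nozzle:** no visible change between the first and last scene pictures.

**Tilt and force:** tray tilt while carried was at most about 0.7° in the readings I took between moves. The highest wrist force I saw was about 38 N, for a moment while setting green down on the wooden board.

The top camera placed the boards 2–4 mm differently from the wrist camera. I used the wrist values because the grasps agreed with them.

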